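# Stir milling balls in a sieve cassette, then unlatch and lift it

## Task

Take the stirring rod from its stand and stir the white milling balls in the sieve cassette until most of them have been shifted well away (a ball's width or more) from where they lay, then put the rod back upright in its stand and let go of it. Then pinch the cassette's two orange catches together and lift the cassette, level and with all its balls, straight out of the blue base; finish while still holding it by the pinched catches, motionless, with its underside at least 60 mm above the top of the base's steel strikes. Leave the jar, the die and the cup where they are.

Things in the scene. Friction and masses are not known exactly. Their poses are not given: they have to be found in the camera images.
- dock: Blue sieve base, fixed, 150 (x) x 110 (y) mm, walls 40 mm high, with a well 107 x 60.4 mm, floor 12 mm above the bench, where the cassette sits. Mid-way on its +y and -y sides steel strikes (28 mm long) reach in over the barbs of the catches, |y| = 32 to 47 mm, 65 to 69 mm above the bench: its highest points. Origin: centre of the underside, on the bench; x along the long side.
- cassette_center (a point): Centre of the loose steel sieve cassette, an open box 104 (x) x 58 (y) x 45 mm, 3 mm thick, inside 98 x 52 x 42 mm deep, 0.2 kg; 22.5 mm above its underside, 34.5 mm above the bench when seated, axes along the base. Two orange catches rise from the middle of its long rims. The strikes hold it down until both are pressed inward; then it lifts straight up, carried by the pinched catches.
- catch_left (a joint): Inward travel (m) of the orange spring catch on the cassette's +y side: 0 at rest, 0.006 pressed to its stop; free of the strike from about 0.0045. The spring takes about 2 N to start and 4.5 N at the stop. It springs back when let go.
- catch_right (a joint): The same for the catch on the cassette's -y side, which moves toward +y when pressed.
- catch_left_pad (a point): Middle of the outer (+y) face of the left catch, an upright ribbed plate 22 mm wide (x), 4 mm thick. 90 mm above the bench when seated; free to grasp from 69 mm (strike top) to 95 + 12 = 107 mm (its top) above the bench. The two outer faces are 60 mm apart at rest, 48 mm fully pressed. Axes as the cassette.
- catch_right_pad (a point): The same for the -y side.
- rod_grip (a point): Stirring rod, loose, 50 g, standing upright in its stand, 170 mm long: steel shaft 10 mm in diameter, red round handle 16 mm in diameter from 112 mm to 170 mm above the tip. This point is in the handle on the axis, 140 mm above the tip; z along the rod, toward the handle's end.
- rod_tip (a point): Lower end of the stirring rod (flat, slightly chamfered), on its axis.
- stand_hole (a point): Centre of the mouth of the round hole in the rod stand, a fixed grey block 64 x 64 x 50 mm; the mouth is 50 mm above the bench. The hole is 15 mm wide with a 3 mm chamfer, 45 mm deep; the rod stands on its bottom.
- ball1_center (a point): White ceramic milling ball 1 of 5, loose on the floor of the cassette, 16 mm diameter, 13 g. This point is its centre.
- ball2_center (a point): White ceramic milling ball 2 of 5, loose on the floor of the cassette, 16 mm diameter, 13 g. This point is its centre.
- ball3_center (a point): White ceramic milling ball 3 of 5, loose on the floor of the cassette, 16 mm diameter, 13 g. This point is its centre.
- ball4_center (a point): White ceramic milling ball 4 of 5, loose on the floor of the cassette, 16 mm diameter, 13 g. This point is its centre.
- ball5_center (a point): White ceramic milling ball 5 of 5, loose on the floor of the cassette, 16 mm diameter, 13 g. This point is its centre.
- bottle: amber jar with white cap, 56 mm diameter, 100 mm tall; bystander. Origin: centre of its underside.
- die: stepped steel press die, 54 mm diameter, 50 mm tall; bystander. Origin: centre of its underside.
- cup: small white plastic cup, 52 mm diameter, 50 mm tall; bystander. Origin: centre of its underside.
- cassette: The same cassette; origin at the centre of its underside, 22.5 mm below its centre.
- rod: The same rod; origin at its tip, z toward the handle.
Mind the look-alikes: they are no part of the job. Of the things like the rod, leave any that is green; of the rest the larger one is meant.

How it is judged:
By the outcome, as a careful person would: the job done as asked, in the order asked, and still so for the second after the job is handed in, while the arm keeps its last pose, push and grip.
It also fails if it takes over 72 s, if anything falls off the work surface, if the arm or the gripper's body presses on something with over 40 N, if the wrist force passes 120 N, or if a joint passes its speed limit or range.

## Robot

A 7-joint arm with a two-finger parallel gripper is mounted at the origin on the work surface. World frame = base frame: x ahead of the robot, y to its left, z up, the work surface at z = 0. Lengths are in m, angles in rad, forces in N, time in s.
With the tool pointing down it reaches from about 0.4 to 0.875 m from the base axis. Payload 6.5 kg.
Tool frame: the origin (TCP) lies between the finger pads; the fingertips stand 19 mm ahead of it and the grasp point (between the pads) is the TCP; z points along the fingers, y is the direction in which the jaws open and shut (so a half turn about z gives the same grasp; the last joint's range is limited). The gripper opens to 88 mm and grips with 3 to 60 N. Pads are 18 mm wide; open, the fingers measure 123 mm over their backs; the gripper's body (75 mm by 187 mm) begins 45 mm behind the grasp point.
Start: joints at [-0.066, 0.536, -0.004, 1.538, 0.003, 1.067, -0.071], TCP at [0.65, 0, 0.258] pointing down, gripper open.
Joint ranges: [-2.7, 2.7], [-0.37, 2.16], [-1.27, 1.26], [0.24, 2.4], [-1.31, 4.45], [0.19, 1.91], [-2.76, 2.76]. Speed limits (rad/s): [2.39, 2.39, 3.14, 3.14, 3.14, 3.14, 3.14].

## Interface

Orientations are given as a 3x3 rotation matrix whose columns are the frame's x, y, z axes.
In Python, from workcell import readout, capture, get_calibration, job gives the robot as it stands. The module is installed in compiled form; this text tells all that it offers.
- The arm moves only by the tool send_rows, never from a script. Its argument "commands" is a list of rows, each a list of 5 numbers: the finger opening in m, from 0 to 0.0881, then the shift along the tool's x, y, z in m, then the turn about the tool's z in rad. In form: [[jaw, tx, ty, tz, roll], ...]. A call has 1 to 20 rows; each row is the pose to reach, as a shift and turn from the pose measured when the call began, along the tool's axes at that moment; what a row does not reach only later rows make up. A row lasts 1/10 s, in which the tool goes at most 50 mm and 8.59 degrees, less where a joint would pass 70% of its speed; a pose out of reach is approached as far as the arm can. A call with a gripper value outside its range is refused whole. The fingers move at their own pace and stop on an object; "force" is the grip in N (left out, the last holds). Time passes only in rows, so rows that repeat a pose let the fingers close. It gives the time, the measured TCP pose, the force and the opening at its end, in the units of the state.
- readout.sense(): the state, without advancing time (a new reading comes with each control period).
- capture(name): name is "scene" or "side" or "wrist"; returns (picture, depth): 400x640x3 uint8, blue, green, red; 400x640 float32, m along the optical axis (not along the pixel's ray), 0 where there is no reading.
- get_calibration(name): a dict with "mtx" (3x3 intrinsics, pixels), "dist_coeffs" ([k1, k2, p1, p2, k3] as OpenCV has them; the pictures are not rectified), "eye" and "orientation" of the camera in the world. Camera axes: x right, y up, looking along -z (the intrinsics and any distortion apply to the point x, -y, -z); pixel columns grow to the right and rows downward; lengths in m; the calibration is good to about 2 mm. A picture is of the moment at which its call begins: read the wrist's pose just before it. get_calibration takes no time and is no camera call; for the wrist camera it gives the pose at the moment of the call.
- job.hand_in(): hands the job in, once; it reports no verdict.
The state is a dict: "t": time; "joint_positions": joint angles; "dq": joint speeds; "joint_torque": joint torques, N m; "eef_pos": TCP position; "orientation": TCP orientation; "ft_force": force on the tool from outside, world axes, zero at the start; "ft_torque": the same for the moment, N m; "opening": opening from 0.0 (shut) to 1.0 (fully open).
Only numpy, scipy, OpenCV 4.12 (cv2) and the standard library are available. Lean on these libraries where they do the work, as an engineer would, in place of code of your own. Each camera call takes 0.05 s, during which the arm holds its last target.

## Working session

There is one attempt and no reset: what is moved stays moved. The work goes in short steps, Python scripts to look and compute and a tool call to move; the robot and the scene stay as the last step left them, time stands still between calls to the robot, and variables do not carry over. Pictures are saved under pics/ and viewed, and the job is handed in when it is done.

Besides the shell and the picture viewer there is one more tool, called after "Call:" by a JSON object that holds its "method" and its "body". send_rows: Moves the arm, as the interface text tells. Its arguments: {"type":"object","properties":{"commands":{"type":"array","items":{"type":"array","items":{"type":"number"}}},"force":{"type":"number"}},"required":["commands"]}

```bash
mkdir -p pics; cat > h.py <<'E'
import numpy as np, cv2
from workcell import readout, capture, get_calibration, job
def cap(name,save=None):
    c=get_calibration(name); im,d=capture(name)
    if save: cv2.imwrite('pics/'+save+'.png',im)
    np.savez('/tmp/'+name+'.npz',im=im,d=d,**{k:np.array(c[k]) for k in('mtx','dist_coeffs','eye','orientation')})
    return im,d,c
def load(name):
    z=np.load('/tmp/'+name+'.npz'); return z['im'],z['d'],z
def cloud(d,c):
    h,w=d.shape; u,v=np.meshgrid(np.arange(w),np.arange(h))
    p=cv2.undistortPoints(np.stack([u,v],-1).reshape(-1,1,2).astype(np.float64),np.array(c['mtx']),np.array(c['dist_coeffs'])).reshape(h,w,2)
    P=np.stack([p[...,0]*d,-p[...,1]*d,-d],-1)
    W=P@np.array(c['orientation']).T+np.array(c['eye'])
    W[d<=0]=np.nan
    return W
E
python3 - <<'E'
from h import *
s=readout.sense(); print(s)
for n in('scene','side','wrist'):
    im,d,c=cap(n,n+'0'); print(n,c['eye'],np.array(c['orientation']).round(3).tolist(),c['mtx'])
E
```

```text
{'t': 0.0, 'joint_positions': array([-0.06619489,  0.5371945 , -0.004445  ,  1.53887351,  0.00258622,
        1.06729399, -0.07119371]), 'dq': array([ 1.73361765e-04,  9.79301270e-04,  3.71670166e-04,  1.17064313e-03,
       -2.82511433e-06,  9.66955443e-04,  2.04819346e-04]), 'joint_torque': array([-1.69933578e-04, -5.70981932e+01,  9.90184285e-01, -2.51597965e+01,
       -5.62433247e-02,  1.80829730e-02,  2.02785413e-04]), 'eef_pos': array([ 6.49411043e-01, -1.09797590e-05,  2.56820478e-01]), 'orientation': array([[-7.20410638e-05,  9.99998449e-01, -1.75991263e-03],
       [ 9.99999991e-01,  7.18404670e-05, -1.14044025e-04],
       [-1.13917416e-04, -1.75992083e-03, -9.99998445e-01]]), 'ft_force': array([ 0.09418772,  0.29182866, -0.39163173]), 'ft_torque': array([0.03681887, 0.01227531, 0.0178278 ]), 'opening': 1.0001923870259728}
scene [ 0.9153017  -0.37694577  0.61532724] [[0.749, -0.481, 0.457], [0.663, 0.527, -0.532], [0.015, 0.701, 0.713]] [[405.72568825   0.         321.63529855]
 [  0.         405.72568825 197.26327543]
 [  0.           0.           1.        ]]
side [ 0.36459741 -0.67240113  0.6816681 ] [[0.944, 0.19, -0.269], [-0.329, 0.594, -0.734], [0.02, 0.782, 0.623]] [[503.00233048   0.         321.93766344]
 [  0.         503.00233048 198.02098021]
 [  0.           0.           1.        ]]
wrist [0.64991639 0.06698187 0.38332136] [[1.0, 0.001, 0.001], [-0.001, 0.966, 0.257], [-0.001, -0.257, 0.966]] [[299.3553908    0.         318.82781075]
 [  0.         299.3553908  195.01593199]
 [  0.           0.           1.        ]]
```

View pics/scene0.png

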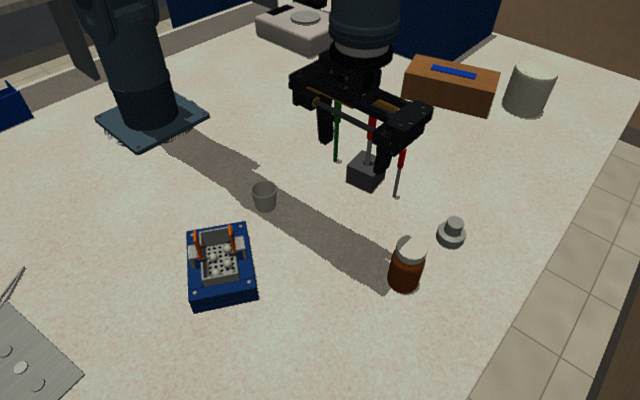

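View pics/side0.png

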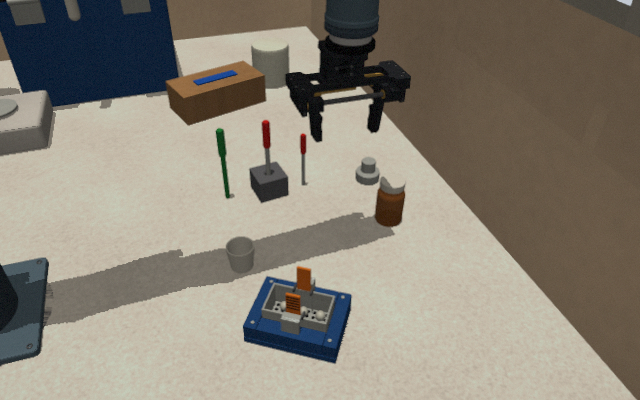

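View pics/wrist0.png

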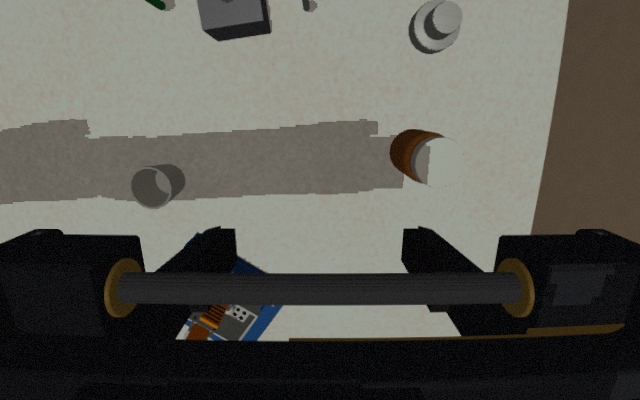

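The scene picture shows the dock at about (222,268), the stand at (365,172), the cup at (264,196), the jar at (405,265) and the die at (452,232). In the side picture the red rod in its stand is at (267,150), the smaller red one at (303,160), the green one at (223,160), and the dock at (298,315). Next I measure them.

```bash
python3 - <<'E'
from h import *
R={}
for n in('scene','side'):
    im,d,c=load(n); W=cloud(d,c); hsv=cv2.cvtColor(im,cv2.COLOR_BGR2HSV)
    H,S,V=hsv[...,0],hsv[...,1],hsv[...,2]
    for nm,m in (('red',((H<5)|(H>175))&(S>170)&(V>60)),('orange',(H>=6)&(H<=16)&(S>190)&(V>110))):
        k,l,st,ce=cv2.connectedComponentsWithStats(m.astype(np.uint8))
        for i in range(1,k):
            if st[i,4]>25:
                p=W[(l==i)]; p=p[~np.isnan(p[:,0])]
                if len(p): print(n,nm,st[i],np.median(p,0).round(4),p.min(0).round(3),p.max(0).round(3))
    # stand top: z in .045-.055
    X,Y,Z=W[...,0],W[...,1],W[...,2]
    m=(Z>.046)&(Z<.054)&(X>.4)&(X<.9)&(Y>.1)&(S<60)
    k,l,st,ce=cv2.connectedComponentsWithStats(m.astype(np.uint8))
    for i in range(1,k):
        if st[i,4]>60: 
            p=W[l==i][:,:2].astype(np.float32); print(n,'top50',st[i],cv2.minAreaRect(p))
    m=(H>100)&(H<125)&(S>120)&(Z>.036)&(Z<.044)&(np.hypot(X,Y)>.35)&(Y<.1)&(X<.8)
    p=W[m][:,:2].astype(np.float32); print(n,'dock top',len(p),cv2.minAreaRect(p))
    # strikes
E
```

```text
scene red [369 117   7  11  57] [0.5597 0.1824 0.1587] [0.552 0.179 0.146] [0.564 0.189 0.171]
scene red [398 149   8  20  82] [0.6367 0.1827 0.1104] [ 0.63  -0.014  0.085] [0.734 0.189 0.303]
scene top50 [506  88  42  17 126] ((0.7047511339187622, 0.6870511174201965), (0.1076919361948967, 0.04812471568584442), 10.427285194396973)
scene top50 [347 150  29  28 423] ((0.5554651618003845, 0.18762220442295074), (0.06348225474357605, 0.06775996834039688), 9.295799255371094)
scene top50 [447 216  17  14 169] ((0.7796123027801514, 0.1648138016462326), (0.02894478850066662, 0.0314449705183506), 60.55733871459961)
scene dock top 1887 ((0.12227341532707214, -0.18547101318836212), (0.9616082310676575, 0.16969391703605652), 1.0566099882125854)
side red [263 121   7  27 161] [0.5541 0.1822 0.1504] [0.549 0.178 0.118] [0.56  0.192 0.178]
side red [301 134   4  20  76] [0.6317 0.1833 0.1141] [0.627 0.179 0.089] [0.636 0.192 0.133]
side orange [298 267  12   5  27] [ 0.5276 -0.1544  0.1078] [ 0.519 -0.161  0.106] [ 0.534 -0.15   0.111]
side orange [286 293  14   5  38] [ 0.4944 -0.2005  0.1085] [ 0.487 -0.207  0.104] [ 0.504 -0.194  0.111]
side top50 [262  65  28  11  68] ((0.7129418253898621, 0.6792128086090088), (0.09334907680749893, 0.034136734902858734), 15.522537231445312)
side top50 [361 157  15  11 112] ((0.7769730091094971, 0.16401249170303345), (0.03366120904684067, 0.030008815228939056), 82.52757263183594)
side top50 [250 162  38  25 528] ((0.5537111759185791, 0.18795275688171387), (0.06586308777332306, 0.06696301698684692), 9.696561813354492)
side dock top 2230 ((0.5105493664741516, -0.17782260477542877), (0.11011602729558945, 0.14862395823001862), 55.65766525268555)
```

```bash
python3 - <<'E'
from h import *
from scipy.optimize import least_squares
for n in('scene','side'):
    im,d,c=load(n); W=cloud(d,c); hsv=cv2.cvtColor(im,cv2.COLOR_BGR2HSV)
    H,S,V=hsv[...,0],hsv[...,1],hsv[...,2]; X,Y,Z=W[...,0],W[...,1],W[...,2]
    m=((H<5)|(H>175))&(S>130)&(V>40)&(X<.59)&(X>.5)&(Y>.1)&(Y<.25)&(Z>.11)&(Z<.19)
    p=W[m]
    f=lambda q:np.hypot(p[:,0]-q[0]-q[2]*(p[:,2]-.145),p[:,1]-q[1]-q[3]*(p[:,2]-.145))-.008
    r=least_squares(f,[.556,.188,0,0],loss='soft_l1',f_scale=.001); print(n,'rod',len(p),r.x.round(4),np.std(r.fun).round(4),p[:,2].max())
    m=(H>45)&(H<80)&(S>120)&(Y>.05)&(Y<.4)&(X>.3)&(X<.65)
    p=W[m]; print('green',len(p),np.nanmedian(p,0).round(3),np.nanmin(p,0).round(3),np.nanmax(p,0).round(3))
    for nm,x,y,rr in(('cup',.55,-.05,.1),):
        pass
    # dock
    m=(H>100)&(H<125)&(S>120)&(Z>.037)&(Z<.043)&(np.hypot(X-.51,Y+.18)<.11)
    print('dock',m.sum(),cv2.minAreaRect(W[m][:,:2].astype(np.float32)))
    m=(Z>.066)&(Z<.072)&(S<90)&(np.hypot(X-.51,Y+.18)<.07)
    k,l,st,ce=cv2.connectedComponentsWithStats(m.astype(np.uint8))
    for i in range(1,k):
        if st[i,4]>15: print('strike',st[i],cv2.minAreaRect(W[l==i][:,:2].astype(np.float32)))
    cv2.imwrite(f'pics/{n}0z.png',cv2.resize(im[200:330,160:290] if n=='scene' else im[255:365,235:365],None,fx=4.5,fy=4.5,interpolation=2))
E
```

```text
scene rod 103 [0.5552 0.1886 0.0061 0.0046] 0.001 0.17164171787583377
green 176 [0.467 0.188 0.1  ] [0.462 0.182 0.005] [0.473 0.194 0.162]
dock 1771 ((0.5115851163864136, -0.17710673809051514), (0.1085498183965683, 0.15070796012878418), 55.67426681518555)
strike [234 236  11  15 116] ((0.5331053137779236, -0.14448298513889313), (0.01487090066075325, 0.029121866449713707), 57.89208221435547)
strike [188 245  10  14 110] ((0.4891164004802704, -0.20886826515197754), (0.015095392242074013, 0.028347622603178024), 54.8176155090332)
side rod 175 [0.5561 0.1887 0.0427 0.0034] 0.0017 0.17786971094441062
green 306 [0.463 0.187 0.123] [0.456 0.18  0.006] [0.469 0.197 0.173]
dock 2007 ((0.5105493664741516, -0.17782260477542877), (0.11011602729558945, 0.14862395823001862), 55.65766525268555)
strike [310 277   5   9  27] ((0.542449951171875, -0.14947476983070374), (0.016937725245952606, 0.0054293470457196236), 60.5873908996582)
strike [281 311  21  14 171] ((0.4896963834762573, -0.20971038937568665), (0.01736295223236084, 0.02834276296198368), 52.81396484375)
```

View pics/scene0z.png

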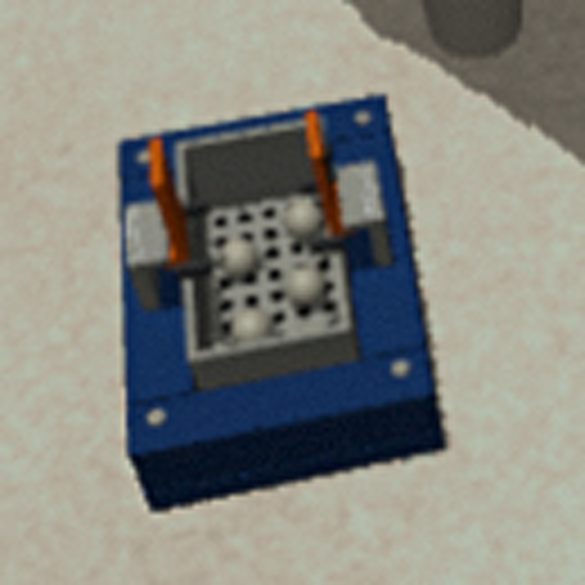

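The dock centre is about (0.511,-0.177) with its y axis at 55.7°. The rod is at (0.5556,0.1886), and the neighbouring rods lie along world x, so I grasp with the jaws along y.

Call:
{"method": "send_rows", "body": {"commands": [[0.088,0.02,-0.01,0,-0.14],[0.088,0.05,-0.025,0,-0.28],[0.088,0.08,-0.04,0,-0.42],[0.088,0.11,-0.055,0,-0.56],[0.088,0.14,-0.07,0,-0.7],[0.088,0.16,-0.08,0,-0.84],[0.088,0.18,-0.09,0,-0.98],[0.088,0.189,-0.094,0,-1.12],[0.088,0.189,-0.094,0,-1.26],[0.088,0.189,-0.094,0,-1.4],[0.088,0.189,-0.094,0,-1.54],[0.088,0.189,-0.094,0,-1.571],[0.088,0.189,-0.094,0,-1.571],[0.088,0.189,-0.094,0,-1.571]]}}

```text
t: 1.55
eef_pos: [0.5555, 0.1889, 0.2571]
orientation: [[-1.0, 0.003, -0.001], [0.003, 1.0, -0.0], [0.001, -0.0, -1.0]]
ft_force: [0.1, -0.7, 0.2]
opening: 1.001
```

```bash
python3 - <<'E'
from h import *
im,d,c=cap('wrist','wrist1'); print(readout.sense()['eef_pos'],readout.sense()['orientation'].round(4).tolist(),readout.sense()['joint_positions'].round(2))
im,d,c=cap('scene','scene1')
E
```

```text
[0.55550057 0.18895751 0.25711477] [[-1.0, 0.0019, -0.0014], [0.0019, 1.0, -0.0002], [0.0014, -0.0002, -1.0]] [-0.11  0.46 -0.4   1.69  0.2   1.03  1.  ]
```

View pics/wrist1.png

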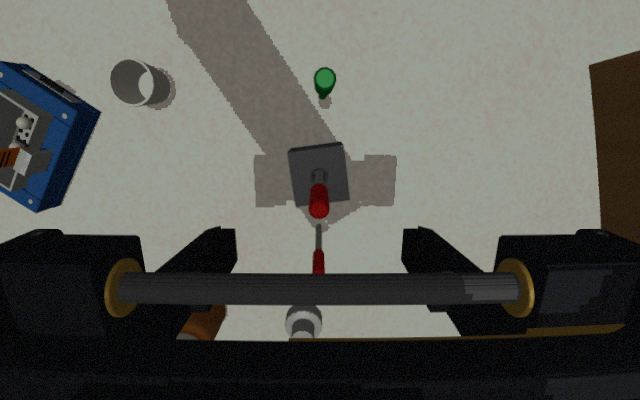

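View pics/scene1.png

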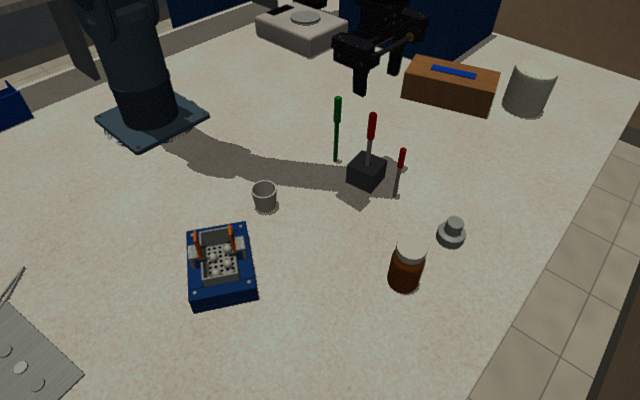

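In the wrist picture the rod handle (319,200) is centred between the fingers above the stand. The scene picture now shows the rod unobstructed at (371,135), so I refit.

```bash
python3 - <<'E'
from h import *
from scipy.optimize import least_squares
for n in('scene','wrist'):
    im,d,c=load(n); W=cloud(d,c); hsv=cv2.cvtColor(im,cv2.COLOR_BGR2HSV)
    H,S,V=hsv[...,0],hsv[...,1],hsv[...,2]; X,Y,Z=W[...,0],W[...,1],W[...,2]
    m=((H<5)|(H>175))&(S>130)&(V>40)&(X<.6)&(X>.5)&(Y>.1)&(Y<.25)&(Z>.11)&(Z<.172)
    p=W[m]
    f=lambda q:np.hypot(p[:,0]-q[0]-q[2]*(p[:,2]-.145),p[:,1]-q[1]-q[3]*(p[:,2]-.145))-.008
    r=least_squares(f,[.556,.188,0,0],loss='soft_l1',f_scale=.001); print(n,'rod',len(p),r.x.round(4),np.std(r.fun).round(4))
    m=(Z>.047)&(Z<.053)&(np.hypot(X-.555,Y-.188)<.06)
    print('top',cv2.minAreaRect(W[m][:,:2].astype(np.float32)))
    m=((H<5)|(H>175))&(S>130)&(V>40)&(X<.6)&(X>.5)&(Y>.1)&(Y<.25)&(Z>.12)
    print(np.nanmax(W[m][:,2]))
    m=(S<60)&(Z>.06)&(Z<.11)&(np.hypot(X-.555,Y-.188)<.02);p=W[m]
    r=least_squares(lambda q:np.hypot(p[:,0]-q[0],p[:,1]-q[1])-.005,[.556,.188],loss='soft_l1',f_scale=.001); print('shaft',len(p),r.x.round(4),np.median(p[:,2]))
E
```

```text
scene rod 163 [0.5551 0.1884 0.0024 0.0012] 0.001
top ((0.555475115776062, 0.18818320333957672), (0.06489643454551697, 0.06750400364398956), 7.4175872802734375)
0.1760331998410759
shaft 92 [0.5555 0.1884] 0.08618743467631862
wrist rod 278 [ 0.5575  0.1894 -0.0009 -0.0008] 0.0002
top ((0.5574415922164917, 0.18935412168502808), (0.06418135017156601, 0.06409227102994919), 7.168663501739502)
0.3147136980691387
shaft 67 [0.5576 0.1894] 0.0807446609743816
```

Call:
{"method": "send_rows", "body": {"commands": [[0.088,-0.001,0,0.03,0],[0.088,-0.001,0,0.065,0],[0.088,-0.001,0,0.095,0],[0.088,-0.001,0,0.11,0],[0.088,-0.001,0,0.11,0],[0.088,-0.001,0,0.11,0],[0.01,-0.001,0,0.11,0],[0.01,-0.001,0,0.11,0],[0.01,-0.001,0,0.11,0],[0.01,-0.001,0,0.11,0],[0.01,-0.001,0,0.11,0],[0.01,-0.001,0,0.11,0],[0.01,-0.001,0,0.11,0],[0.01,-0.001,0,0.11,0]], "force": 35}}

```text
t: 3.05
eef_pos: [0.5564, 0.189, 0.1471]
orientation: [[-1.0, 0.001, -0.001], [0.001, 1.0, -0.0], [0.001, -0.0, -1.0]]
ft_force: [-0.1, 0.2, 0.7]
opening: 0.3
```

Call:
{"method": "send_rows", "body": {"commands": [[0.01,0,0,0,0],[0.01,0,0,0,0],[0.01,0,0,0,0],[0.01,0,0,0,0],[0.01,0,0,0,0]]}}

```text
t: 3.55
eef_pos: [0.5563, 0.1889, 0.1471]
orientation: [[-1.0, 0.001, -0.001], [0.001, 1.0, -0.0], [0.001, -0.0, -1.0]]
ft_force: [0.4, 0.4, -0.4]
opening: 0.168
```

Call:
{"method": "send_rows", "body": {"commands": [[0.01,0,0,-0.03,0],[0.01,0,0,-0.065,0],[0.01,0,0,-0.1,0],[0.01,0,0,-0.13,0],[0.01,0,-0.02,-0.14,0],[0.01,0,-0.055,-0.14,0],[0.01,0,-0.09,-0.14,0],[0.01,0,-0.13,-0.14,0],[0.01,0,-0.17,-0.14,0],[0.01,0,-0.21,-0.14,0],[0.01,0,-0.25,-0.14,0],[0.01,-0.005,-0.285,-0.14,0],[0.01,-0.01,-0.315,-0.14,0],[0.01,-0.014,-0.34,-0.14,0],[0.01,-0.014,-0.355,-0.14,0],[0.01,-0.014,-0.366,-0.14,0],[0.01,-0.014,-0.366,-0.14,0],[0.01,-0.014,-0.366,-0.14,0]]}}

```text
t: 5.35
eef_pos: [0.57, -0.1757, 0.2871]
orientation: [[-1.0, 0.0, -0.002], [0.0, 1.0, 0.001], [0.002, 0.001, -1.0]]
ft_force: [0.7, 0.1, -0.3]
opening: 0.17
```

```bash
python3 - <<'E'
from h import *
im,d,c=cap('wrist','wrist2'); s=readout.sense();print(s['eef_pos'],s['joint_positions'].round(2))
im2,_,_=cap('side','side2')
cv2.imwrite('pics/w2z.png',cv2.resize(im[20:220,190:450],None,fx=3,fy=2.9,interpolation=2))
E
```

```text
[ 0.57014064 -0.1752945   0.28718629] [ 0.44  0.43 -0.29  1.64  0.13  1.09  1.68]
```

View pics/w2z.png

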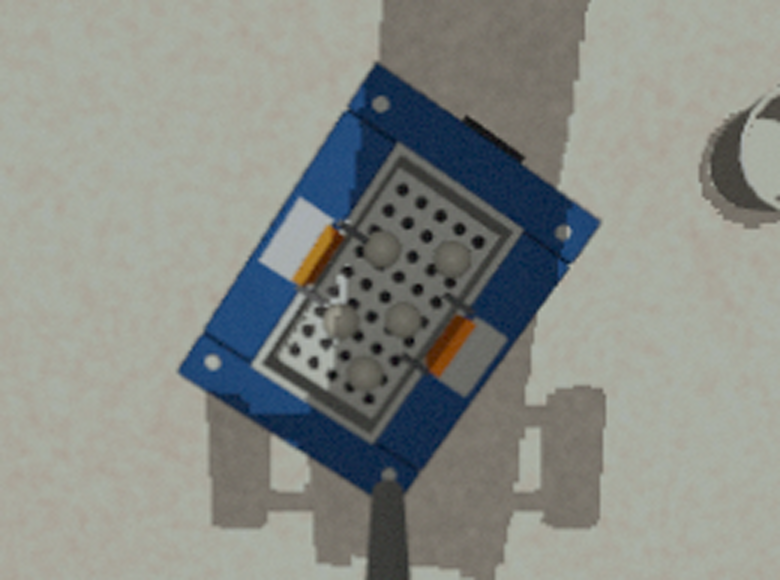

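View pics/side2.png

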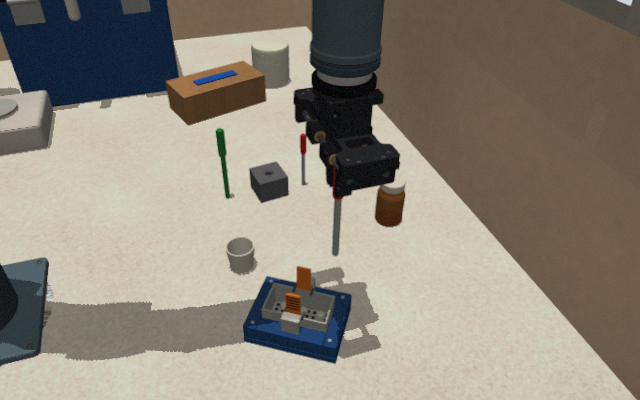

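The wrist picture shows the whole dock. The five balls sit at zoomed pixels (382,250), (453,260), (341,321), (402,320) and (366,373), and the rod shaft is at the bottom near (390,500). The side picture shows the rod hanging upright and the stand empty.

```bash
python3 - <<'E'
from h import *
im,d,c=load('wrist'); W=cloud(d,c); hsv=cv2.cvtColor(im,cv2.COLOR_BGR2HSV)
H,S,V=hsv[...,0],hsv[...,1],hsv[...,2]; X,Y,Z=W[...,0],W[...,1],W[...,2]
m=(H>100)&(H<128)&(S>120)&(Z>.03)&(Z<.05)&(np.hypot(X-.51,Y+.18)<.11)
r=cv2.minAreaRect(W[m][:,:2].astype(np.float32)); print('dock',m.sum(),r,np.median(Z[m]))
m=(Z>.062)&(Z<.076)&(S<90)&(np.hypot(X-.51,Y+.18)<.07)
k,l,st,ce=cv2.connectedComponentsWithStats(m.astype(np.uint8))
for i in range(1,k):
    if st[i,4]>40: print('strike',st[i],cv2.minAreaRect(W[l==i][:,:2].astype(np.float32)),np.median(Z[l==i]))
# box rim 57mm
m=(Z>.053)&(Z<.061)&(S<90)&(np.hypot(X-.51,Y+.18)<.08); print('rim',cv2.minAreaRect(W[m][:,:2].astype(np.float32)))
C=np.array([.5111,-.1772]); a=np.deg2rad(-34.35); ex=np.array([np.cos(a),np.sin(a)]); ey=np.array([-np.sin(a),np.cos(a)])
from scipy.optimize import least_squares
B=[]
for u,v in ((382,250),(453,260),(341,321),(402,320),(366,373)):
    u,v=u/3+190,v/2.9+20
    uu,vv=np.meshgrid(np.arange(640),np.arange(400)); mm=(np.hypot(uu-u,vv-v)<5)&(Z>.02); p=W[mm]
    q=least_squares(lambda q:np.linalg.norm(p-q,axis=1)-.008,[*p[:,:2].mean(0),.023],loss='soft_l1',f_scale=.001).x
    B.append(q); print(q.round(4),'dock',((q[:2]-C)@ex).round(4),((q[:2]-C)@ey).round(4))
np.save('balls0.npy',B)
E
```

```text
dock 5129 ((0.5118902921676636, -0.17535480856895447), (0.10858112573623657, 0.1482876092195511), 55.717952728271484) 0.03941719984988584
strike [277  88  24  30 309] ((0.49008917808532715, -0.20814120769500732), (0.014149682596325874, 0.028468061238527298), 56.10771942138672) 0.06834646408133632
strike [334 129  25  28 282] ((0.5348907709121704, -0.14307360351085663), (0.015009704977273941, 0.028022021055221558), 56.14352035522461) 0.0684989392751526
rim ((0.5123233795166016, -0.1757560670375824), (0.05842524766921997, 0.10475873947143555), 55.88411331176758)
[ 0.492  -0.1772  0.0224] dock -0.0158 -0.0108
[ 0.4961 -0.1474  0.0222] dock -0.0292 0.0161
[ 0.5231 -0.1948  0.0224] dock 0.0198 -0.0078
[ 0.5225 -0.168   0.0223] dock 0.0043 0.014
[ 0.5463 -0.1847  0.0224] dock 0.0333 0.0137
```

Call:
{"method": "send_rows", "body": {"commands": [[0.01,0.03,0.004,0,0],[0.01,0.06,0.008,0,0],[0.01,0.085,0.012,0,0],[0.01,0.0926,0.0125,0.01,0],[0.01,0.0926,0.0125,0.04,0],[0.01,0.0926,0.0125,0.07,0],[0.01,0.0926,0.0125,0.085,0],[0.01,0.0926,0.0125,0.085,0]]}}

```text
t: 6.25
eef_pos: [0.4765, -0.1617, 0.2]
orientation: [[-1.0, -0.002, -0.005], [-0.002, 1.0, 0.002], [0.005, 0.002, -1.0]]
ft_force: [-0.1, 0.6, -0.5]
opening: 0.173
```

```bash
python3 - <<'E'
from h import *
im,d,c=cap('scene'); s=readout.sense();print(s['eef_pos'])
im2,_,_=cap('side')
a=cv2.resize(im[190:320,150:290],None,fx=2.8,fy=3,interpolation=2);b=cv2.resize(im2[225:355,230:370],None,fx=2.8,fy=3,interpolation=2)
cv2.imwrite('pics/ins.png',np.hstack([a,b]))
E
```

```text
[ 0.47743591 -0.16205884  0.2014814 ]
```

View pics/ins.png

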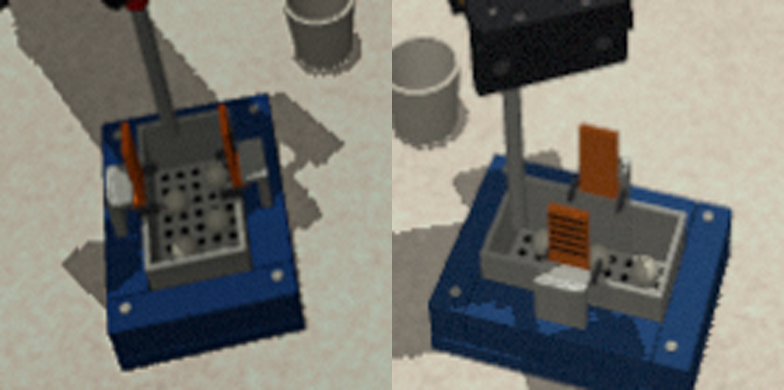

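Both views show the rod tip just over the cassette's -x end, at zoomed pixel (170,130) in the scene view and (518,225) in the side view. A quick numeric check follows, together with the stirring offsets.

```bash
python3 - <<'E'
from h import *
from scipy.optimize import least_squares
for n in('scene','side'):
    im,d,c=load(n); W=cloud(d,c); hsv=cv2.cvtColor(im,cv2.COLOR_BGR2HSV)
    S=hsv[...,1]; X,Y,Z=W[...,0],W[...,1],W[...,2]
    m=(Z>.085)&(Z<.15)&(np.hypot(X-.4775,Y+.162)<.018)&(S<90); p=W[m]
    r=least_squares(lambda q:np.hypot(p[:,0]-q[0]-q[2]*(p[:,2]-.11),p[:,1]-q[1]-q[3]*(p[:,2]-.11))-.005,[.4775,-.162,0,0],loss='soft_l1',f_scale=.001); print(n,len(p),r.x.round(4))
    m=(Z>.045)&(np.hypot(X-r.x[0],Y-r.x[1])<.008)&(S<90); print(np.percentile(Z[m],[0,2,5]))
s=readout.sense()['eef_pos']
C=np.array([.5117,-.1765]); a=np.deg2rad(-34.35); ex=np.array([np.cos(a),np.sin(a)]); ey=np.array([-np.sin(a),np.cos(a)])
def T(px,py):
    w=C+px*ex+py*ey; return (round(-(w[0]-s[0]),4),round(w[1]-s[1],4))
for q in [(-.036,-.008),(-.026,-.008),(-.016,-.008),(-.006,-.008),(.004,-.008),(.012,-.008)]: print(q,T(*q))
print(s[2]-.162)
E
```

```text
scene 150 [ 0.4752 -0.1619  0.0255  0.0172]
[0.0586799  0.06123826 0.06468394]
side 189 [ 0.4775 -0.1613 -0.0026  0.0042]
[0.05900704 0.06462999 0.0672387 ]
(-0.036, -0.008) (np.float64(0.0006), np.float64(-0.0004))
(-0.026, -0.008) (np.float64(-0.0076), np.float64(-0.0061))
(-0.016, -0.008) (np.float64(-0.0159), np.float64(-0.0117))
(-0.006, -0.008) (np.float64(-0.0241), np.float64(-0.0174))
(0.004, -0.008) (np.float64(-0.0324), np.float64(-0.023))
(0.012, -0.008) (np.float64(-0.039), np.float64(-0.0275))
0.04048212537348378
```

Tip height and position agree with expectations to within 2 mm. Next I lower the rod and make the first sweep.

Call:
{"method": "send_rows", "body": {"commands": [[0.01,0.0005,-0.0005,0.015,0],[0.01,0.0005,-0.0005,0.03,0],[0.01,0.0005,-0.0005,0.04,0],[0.01,0.0005,-0.0005,0.04,0],[0.01,0.0005,-0.0005,0.04,0],[0.01,-0.0035,-0.003,0.04,0],[0.01,-0.0075,-0.006,0.04,0],[0.01,-0.0115,-0.009,0.04,0],[0.01,-0.016,-0.0115,0.04,0],[0.01,-0.02,-0.0145,0.04,0],[0.01,-0.024,-0.0175,0.04,0],[0.01,-0.028,-0.02,0.04,0],[0.01,-0.0325,-0.023,0.04,0],[0.01,-0.036,-0.0255,0.04,0],[0.01,-0.036,-0.0255,0.04,0]]}}

```text
t: 7.85
eef_pos: [0.515, -0.1876, 0.1625]
orientation: [[-1.0, -0.002, 0.0], [-0.002, 1.0, 0.001], [-0.0, 0.001, -1.0]]
ft_force: [1.0, 0.8, -0.2]
opening: 0.168
```

```bash
python3 - <<'E'
from h import *
im,d,c=cap('scene'); s=readout.sense();print(s['eef_pos'],s['ft_force'])
im2,_,_=cap('side')
a=cv2.resize(im[190:320,150:290],None,fx=2.8,fy=3,interpolation=2);b=cv2.resize(im2[225:355,230:370],None,fx=2.8,fy=3,interpolation=2)
cv2.imwrite('pics/ins2.png',np.hstack([a,b]))
E
```

```text
[ 0.51463593 -0.18752372  0.16244305] [ 1.4598514   2.032339   -0.58332547]
```

View pics/ins2.png

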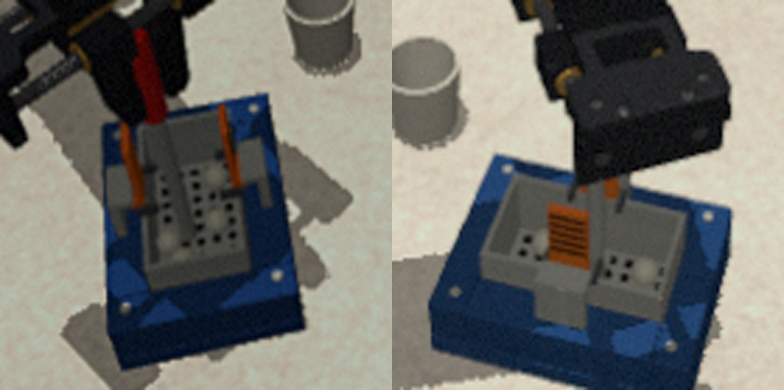

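Call:
{"method": "send_rows", "body": {"commands": [[0.01,0.01,0.006,0,0],[0.01,0.02,0.013,0,0],[0.01,0.03,0.02,0,0],[0.01,0.04,0.027,0,0],[0.01,0.0385,0.031,0,0],[0.01,0.036,0.035,0,0],[0.01,0.0335,0.039,0,0],[0.01,0.031,0.0425,0,0],[0.01,0.0265,0.039,0,0],[0.01,0.022,0.036,0,0],[0.01,0.016,0.032,0,0],[0.01,0.0095,0.028,0,0],[0.01,0.0035,0.0235,0,0],[0.01,-0.0025,0.0195,0,0],[0.01,-0.007,0.0165,0,0],[0.01,-0.011,0.0135,0,0]]}}

```text
t: 9.55
eef_pos: [0.5254, -0.175, 0.1623]
orientation: [[-1.0, -0.001, -0.001], [-0.001, 1.0, 0.0], [0.001, 0.0, -1.0]]
ft_force: [-2.0, -3.2, 0.3]
opening: 0.177
```

```bash
python3 - <<'E'
from h import *
im,d,c=cap('scene'); s=readout.sense();print(s['eef_pos'],s['ft_force'])
im2,_,_=cap('side')
a=cv2.resize(im[190:320,150:290],None,fx=2.8,fy=3,interpolation=2);b=cv2.resize(im2[225:355,230:370],None,fx=2.8,fy=3,interpolation=2)
cv2.imwrite('pics/ins3.png',np.hstack([a,b]))
E
```

```text
[ 0.52619973 -0.17541853  0.16245749] [-1.19748756 -4.33276799 -0.45477355]
```

View pics/ins3.png

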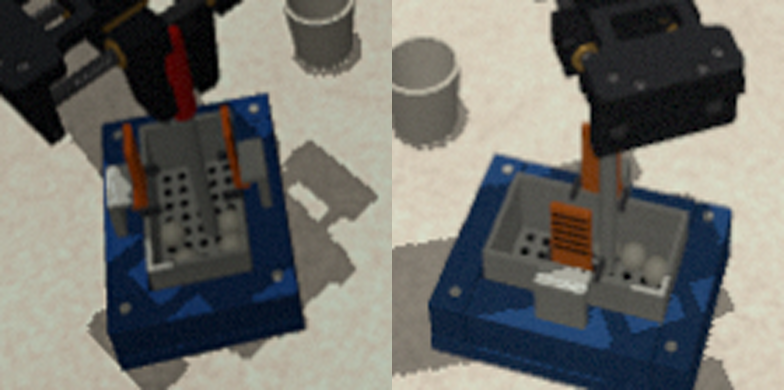

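Call:
{"method": "send_rows", "body": {"commands": [[0.01,0.004,-0.003,-0.01,0],[0.01,0.004,-0.003,-0.035,0],[0.01,0.004,-0.003,-0.07,0],[0.01,0,0,-0.105,0],[0.01,-0.015,0,-0.125,0],[0.01,-0.03,0,-0.125,0],[0.01,-0.044,0,-0.125,0],[0.01,-0.044,0,-0.125,0],[0.01,-0.044,0,-0.125,0]]}}

```text
t: 10.55
eef_pos: [0.5698, -0.1741, 0.2878]
orientation: [[-1.0, -0.002, 0.001], [-0.002, 1.0, 0.001], [-0.001, 0.001, -1.0]]
ft_force: [0.7, -0.4, -1.0]
opening: 0.171
```

```bash
cat > balls.py <<'E'
from h import *
import sys
im,d,c=cap('wrist'); s=readout.sense();print(s['eef_pos'])
cv2.imwrite('pics/'+sys.argv[1]+'.png',cv2.resize(im[20:220,190:450],None,fx=3,fy=2.9,interpolation=2))
E
python3 balls.py w3z
```

```text
[ 0.56939538 -0.17452025  0.28765231]
```

View pics/w3z.png

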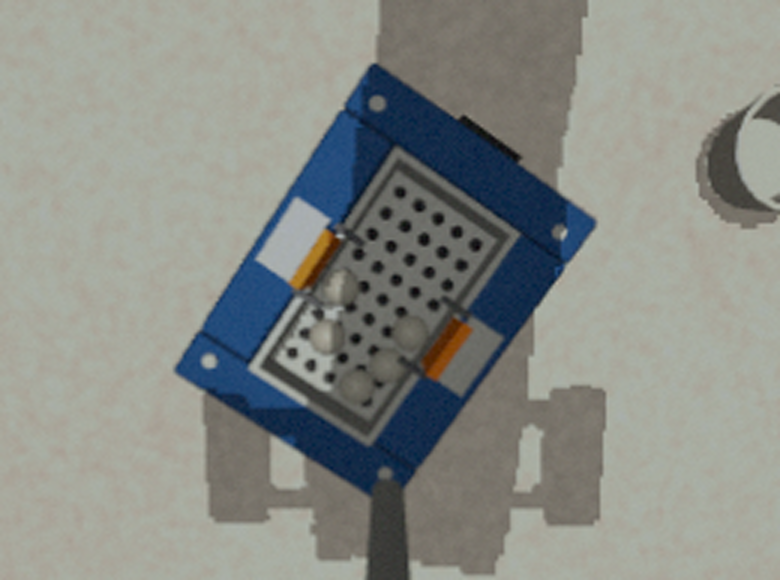

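The balls are now at zoomed pixels (339,287), (327,335), (410,333), (387,365) and (357,386). Two of them have moved less than a ball's width, so I do a reverse sweep.

```bash
cat > fit.py <<'E'
from h import *
from scipy.optimize import least_squares
def fit(pts):
    im,d,c=load('wrist'); W=cloud(d,c); Z=W[...,2]
    m=(Z>.053)&(Z<.061)&(cv2.cvtColor(im,cv2.COLOR_BGR2HSV)[...,1]<90)&(np.hypot(W[...,0]-.51,W[...,1]+.18)<.08)
    r=cv2.minAreaRect(W[m][:,:2].astype(np.float32)); C=np.array(r[0]); print(r)
    a=np.deg2rad(-34.35); ex=np.array([np.cos(a),np.sin(a)]); ey=np.array([-np.sin(a),np.cos(a)])
    uu,vv=np.meshgrid(np.arange(640),np.arange(400)); o=[]
    for u,v in pts:
        u,v=u/3+190,v/2.9+20
        p=W[(np.hypot(uu-u,vv-v)<5)&(Z>.018)&(Z<.036)]
        q=least_squares(lambda q:np.linalg.norm(p-q,axis=1)-.008,[*p[:,:2].mean(0),.023],loss='soft_l1',f_scale=.001).x
        o.append([(q[:2]-C)@ex,(q[:2]-C)@ey]); print((np.array(o[-1])*1000).round(1),q[2].round(4))
    return np.array(o)
E
python3 -c "
from fit import *
o=fit(((339,287),(327,335),(410,333),(387,365),(357,386)))"
```

```text
((0.5144972801208496, -0.17452801764011383), (0.060385968536138535, 0.1046818271279335), 56.07533264160156)
[  5.8 -18.8] 0.0225
[ 27.2 -11.7] 0.0225
[ 5.5 17. ] 0.0224
[23.1 17.2] 0.0223
[38.3 11.5] 0.0223
```

Call:
{"method": "send_rows", "body": {"commands": [[0.01,0.013,-0.014,0,0],[0.01,0.026,-0.0275,0,0],[0.01,0.026,-0.0275,0.02,0],[0.01,0.026,-0.0275,0.05,0],[0.01,0.026,-0.0275,0.075,0],[0.01,0.026,-0.0275,0.085,0],[0.01,0.026,-0.0275,0.085,0]]}}

```text
t: 11.3
eef_pos: [0.5423, -0.2017, 0.2017]
orientation: [[-1.0, -0.002, -0.002], [-0.002, 1.0, 0.002], [0.002, 0.002, -1.0]]
ft_force: [0.3, -0.0, -0.3]
opening: 0.171
```

```bash
python3 - <<'E'
from h import *
im,d,c=cap('scene'); s=readout.sense();print(s['eef_pos'],s['ft_force'])
im2,_,_=cap('side')
a=cv2.resize(im[190:320,150:290],None,fx=2.8,fy=3,interpolation=2);b=cv2.resize(im2[225:355,230:370],None,fx=2.8,fy=3,interpolation=2)
cv2.imwrite('pics/ins4.png',np.hstack([a,b]))
E
```

```text
[ 0.5433011  -0.20193258  0.20296263] [0.88925915 0.94031117 0.04752577]
```

View pics/ins4.png

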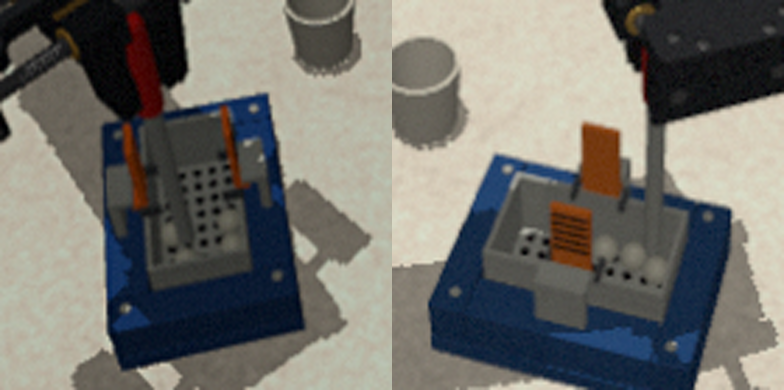

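Call:
{"method": "send_rows", "body": {"commands": [[0.01,0,0,0.012,0],[0.01,0,0,0.024,0],[0.01,0,0,0.034,0],[0.01,0,0,0.041,0],[0.01,0,0,0.041,0]]}}

```text
t: 11.9
eef_pos: [0.5432, -0.2018, 0.1613]
orientation: [[-1.0, -0.002, -0.001], [-0.002, 1.0, 0.001], [0.001, 0.001, -1.0]]
ft_force: [-0.3, 0.2, -1.1]
opening: 0.171
```

Call:
{"method": "send_rows", "body": {"commands": [[0.01,0.002,-0.0035,0,0],[0.01,0.0045,-0.007,0,0],[0.01,0.0045,-0.007,0,0],[0.01,0.0085,-0.0045,0,0],[0.01,0.0125,-0.002,0,0],[0.01,0.0165,0.001,0,0],[0.01,0.0205,0.004,0,0],[0.01,0.0245,0.007,0,0],[0.01,0.0285,0.0095,0,0],[0.01,0.0325,0.0125,0,0],[0.01,0.0365,0.015,0,0],[0.01,0.0405,0.018,0,0],[0.01,0.045,0.021,0,0],[0.01,0.0495,0.024,0,0],[0.01,0.0495,0.024,0,0]]}}

```text
t: 13.4
eef_pos: [0.4937, -0.1764, 0.1615]
orientation: [[-1.0, -0.003, -0.0], [-0.003, 1.0, 0.003], [0.0, 0.003, -1.0]]
ft_force: [3.5, 3.7, -0.8]
opening: 0.172
```

Call:
{"method": "send_rows", "body": {"commands": [[0.01,-0.003,-0.001,-0.01,0],[0.01,-0.003,-0.001,-0.04,0],[0.01,-0.003,-0.001,-0.075,0],[0.01,-0.003,0,-0.11,0],[0.01,-0.02,0,-0.126,0],[0.01,-0.045,0,-0.126,0],[0.01,-0.065,0,-0.126,0],[0.01,-0.076,0,-0.126,0],[0.01,-0.076,0,-0.126,0],[0.01,-0.076,0,-0.126,0]]}}

```text
t: 14.4
eef_pos: [0.5685, -0.177, 0.2871]
orientation: [[-1.0, -0.002, -0.002], [-0.002, 1.0, 0.002], [0.002, 0.002, -1.0]]
ft_force: [-0.0, -0.0, -0.6]
opening: 0.169
```

```bash
python3 balls.py w4z
```

```text
[ 0.56848726 -0.17694632  0.28723269]
```

View pics/w4z.png

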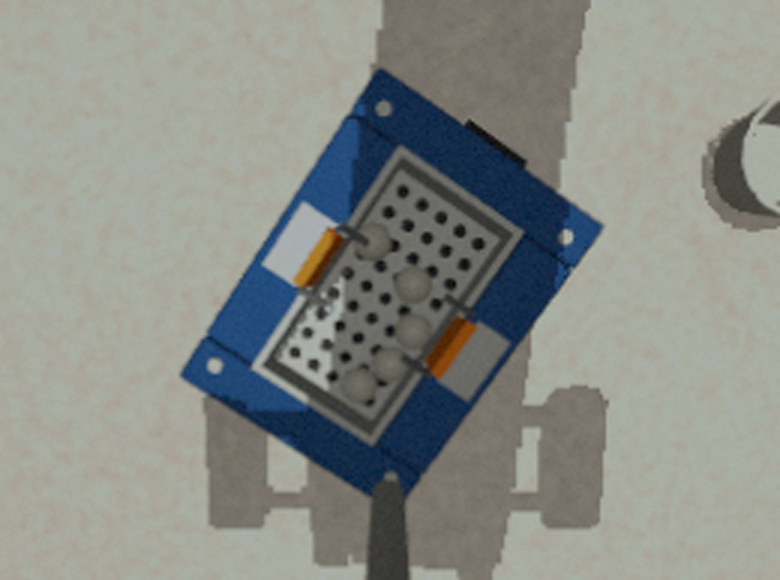

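Balls are now at zoomed pixels (374,242), (413,284), (413,330), (387,365) and (357,386). The one at (374,242) may be ball 1 pushed back near its origin, so I give it one more push toward the -x end.

```bash
python3 -c "
from fit import *
o=fit(((374,242),(413,284),(413,330),(387,365),(357,386)))"
```

```text
((0.5114606618881226, -0.17664402723312378), (0.058332692831754684, 0.10481370985507965), 55.803565979003906)
[-16.8 -18. ] 0.0223
[-11.6   6.4] 0.0225
[ 5.4 17.9] 0.0226
[23.  18.1] 0.0224
[38.3 12.3] 0.0225
```

Call:
{"method": "send_rows", "body": {"commands": [[0.01,0.02,-0.004,0,0],[0.01,0.042,-0.009,0,0],[0.01,0.0615,-0.0135,0,0],[0.01,0.0615,-0.0135,0.02,0],[0.01,0.0615,-0.0135,0.055,0],[0.01,0.0615,-0.0135,0.085,0],[0.01,0.0615,-0.0135,0.11,0],[0.01,0.0615,-0.0135,0.125,0],[0.01,0.0615,-0.0135,0.125,0],[0.01,0.066,-0.0105,0.125,0],[0.01,0.07,-0.0075,0.125,0],[0.01,0.074,-0.005,0.125,0],[0.01,0.078,-0.0025,0.125,0],[0.01,0.082,0,0.125,0],[0.01,0.0865,0.0025,0.125,0],[0.01,0.0865,0.0025,0.125,0]]}}

```text
t: 16.05
eef_pos: [0.4831, -0.1728, 0.1633]
orientation: [[-1.0, -0.004, 0.002], [-0.004, 1.0, 0.003], [-0.002, 0.003, -1.0]]
ft_force: [4.0, 4.4, 0.1]
opening: 0.168
```

Call:
{"method": "send_rows", "body": {"commands": [[0.01,-0.003,-0.002,-0.01,0],[0.01,-0.003,-0.002,-0.04,0],[0.01,-0.003,-0.002,-0.075,0],[0.01,-0.003,0,-0.11,0],[0.01,-0.02,0,-0.126,0],[0.01,-0.045,0,-0.126,0],[0.01,-0.07,0,-0.126,0],[0.01,-0.086,0,-0.126,0],[0.01,-0.086,0,-0.126,0],[0.01,-0.086,0,-0.126,0]]}}

```text
t: 17.05
eef_pos: [0.5677, -0.1731, 0.2892]
orientation: [[-1.0, -0.003, -0.0], [-0.003, 1.0, 0.003], [0.0, 0.003, -1.0]]
ft_force: [0.1, 0.5, -0.7]
opening: 0.171
```

```bash
python3 balls.py w5z
```

```text
[ 0.56749489 -0.17322744  0.2893049 ]
```

View pics/w5z.png

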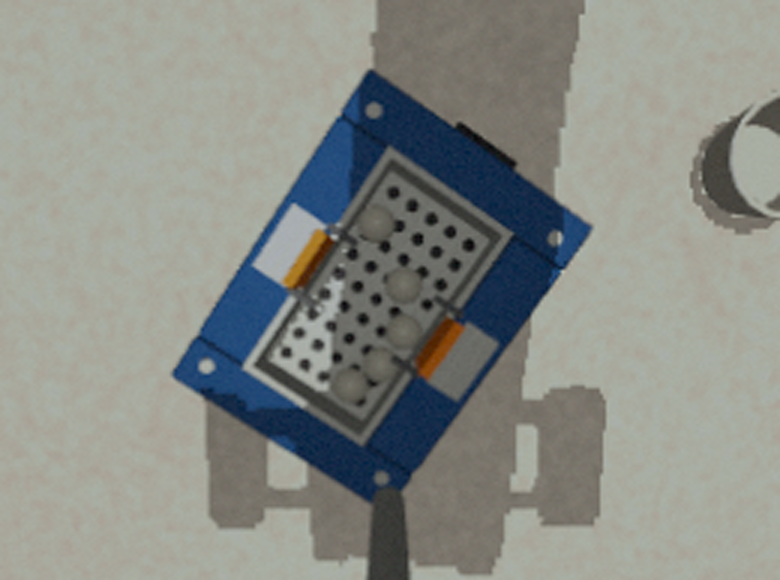

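```bash
python3 -c "
from fit import *
o=fit(((375,221),(404,285),(404,330),(378,364),(349,384)))
o0=np.array([[-16,-13],[-29,14],[20,-10],[4,12],[33,12]])
print(np.linalg.norm(o[:,None]*1000-o0,axis=2).round(0))"
```

```text
((0.5115347504615784, -0.17661188542842865), (0.05836402624845505, 0.10504056513309479), 55.820396423339844)
[-26.7 -18.1] 0.0222
[-11.4   6.3] 0.0225
[ 5.2 17.9] 0.0225
[22.7 17.9] 0.0224
[38.1 12.3] 0.0225
[[12. 32. 47. 43. 67.]
 [20. 19. 35. 16. 45.]
 [37. 34. 32.  6. 28.]
 [50. 52. 28. 20. 12.]
 [60. 67. 29. 34.  5.]]
```

```bash
python3 - <<'E'
from h import *
from scipy.optimize import least_squares
im,d,c=load('wrist'); W=cloud(d,c)
C=np.array([.5115,-.1766]); a=np.deg2rad(-34.2); ex=np.array([np.cos(a),np.sin(a)]); ey=np.array([-np.sin(a),np.cos(a)])
# dock-frame topdown: label points with z .06-.08 inside |y|<26
P=W[...,:2]-C; X=P@ex; Y=P@ey; Z=W[...,2]
m=(Z>.059)&(abs(Y)<.0255)&(abs(X)<.045)
k,l,st,ce=cv2.connectedComponentsWithStats(m.astype(np.uint8))
for i in range(1,k):
    if st[i,4]>3: q=l==i; print(st[i,4],'x',X[q].min().round(4),X[q].max().round(4),'y',Y[q].min().round(4),Y[q].max().round(4),'z',Z[q].min().round(3),Z[q].max().round(3))
cv2.imwrite('pics/w5zz.png',cv2.resize(im[75:175,270:380],None,fx=7,fy=6,interpolation=2))
im,d,c=cap('side'); W=cloud(d,c); S=cv2.cvtColor(im,cv2.COLOR_BGR2HSV)[...,1]; s=readout.sense()['eef_pos']
m=(W[...,2]>.15)&(W[...,2]<.24)&(np.hypot(W[...,0]-s[0],W[...,1]-s[1])<.03)&(S<90); p=W[m]
r=least_squares(lambda q:np.hypot(p[:,0]-q[0]-q[2]*(p[:,2]-.29),p[:,1]-q[1]-q[3]*(p[:,2]-.29))-.005,[*s[:2],0,0],loss='soft_l1',f_scale=.001); print(s,len(p),r.x.round(4))
E
```

```text
19 x -0.0159 -0.0131 y -0.0254 -0.018 z 0.06 0.064
20 x 0.0133 0.0164 y -0.0252 -0.018 z 0.059 0.064
18 x -0.0157 -0.0129 y 0.0183 0.0255 z 0.061 0.064
18 x 0.0134 0.0165 y 0.0185 0.0254 z 0.059 0.064
21593 x 0.0185 0.045 y -0.0157 0.0255 z 0.269 0.376
4 x 0.0445 0.045 y -0.0076 -0.0075 z 0.369 0.369
4 x 0.0444 0.045 y -0.0076 -0.0073 z 0.373 0.373
5 x 0.0408 0.0416 y 0.0003 0.0007 z 0.375 0.375
13 x 0.036 0.0372 y 0.0075 0.0086 z 0.375 0.375
13 x 0.0355 0.0367 y 0.0079 0.0091 z 0.375 0.375
7 x 0.0331 0.0342 y 0.0117 0.0128 z 0.375 0.375
6 x 0.0314 0.0322 y 0.0138 0.0142 z 0.375 0.375
8 x 0.0375 0.0381 y 0.0065 0.007 z 0.375 0.375
9 x 0.0369 0.0379 y 0.0072 0.0077 z 0.374 0.376
8 x 0.0339 0.0357 y 0.0108 0.0117 z 0.374 0.375
5 x 0.0322 0.0334 y 0.0136 0.0144 z 0.374 0.375
5 x 0.0264 0.028 y 0.022 0.0233 z 0.374 0.375
7 x 0.0258 0.0267 y 0.0226 0.0233 z 0.375 0.375
4 x 0.0355 0.0362 y 0.0093 0.0096 z 0.375 0.375
5 x 0.0269 0.0277 y 0.0217 0.0223 z 0.375 0.375
[ 0.5675406  -0.17325508  0.28942501] 307 [ 0.5663 -0.1741 -0.0205 -0.0179]
```

View pics/w5zz.png

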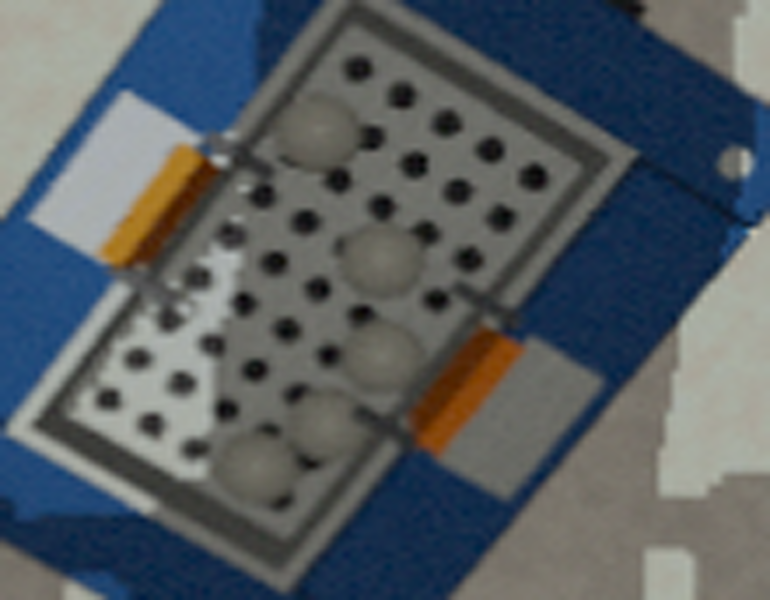

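Call:
{"method": "send_rows", "body": {"commands": [[0.01,0.02,-0.004,0,0],[0.01,0.042,-0.008,0,0],[0.01,0.0575,-0.011,0,0],[0.01,0.0575,-0.011,0.02,0],[0.01,0.0575,-0.011,0.055,0],[0.01,0.0575,-0.011,0.085,0],[0.01,0.0575,-0.011,0.11,0],[0.01,0.0575,-0.011,0.127,0],[0.01,0.0575,-0.011,0.127,0],[0.01,0.0635,-0.008,0.127,0],[0.01,0.069,-0.005,0.127,0],[0.01,0.075,-0.0015,0.127,0],[0.01,0.079,-0.001,0.127,0],[0.01,0.0825,0,0.127,0],[0.01,0.0865,0.0015,0.127,0],[0.01,0.09,0.003,0.127,0],[0.01,0.09,0.003,0.127,0]]}}

```text
t: 18.85
eef_pos: [0.4785, -0.169, 0.1628]
orientation: [[-1.0, -0.004, 0.003], [-0.004, 1.0, 0.004], [-0.003, 0.004, -1.0]]
ft_force: [4.1, 4.3, 0.5]
opening: 0.172
```

Call:
{"method": "send_rows", "body": {"commands": [[0.01,0,0,-0.01,0],[0.01,0,0,-0.04,0],[0.01,0,0,-0.075,0],[0.01,-0.003,0,-0.11,0],[0.01,-0.02,0,-0.126,0],[0.01,-0.045,0,-0.126,0],[0.01,-0.07,0,-0.126,0],[0.01,-0.09,0,-0.126,0],[0.01,-0.09,0,-0.126,0],[0.01,-0.09,0,-0.126,0]]}}

```text
t: 19.85
eef_pos: [0.5669, -0.1696, 0.2886]
orientation: [[-1.0, -0.004, 0.0], [-0.004, 1.0, 0.004], [-0.0, 0.004, -1.0]]
ft_force: [-0.3, 0.5, -1.0]
opening: 0.171
```

```bash
python3 balls.py w6z
```

```text
[ 0.56670761 -0.16965941  0.28872249]
```

View pics/w6z.png

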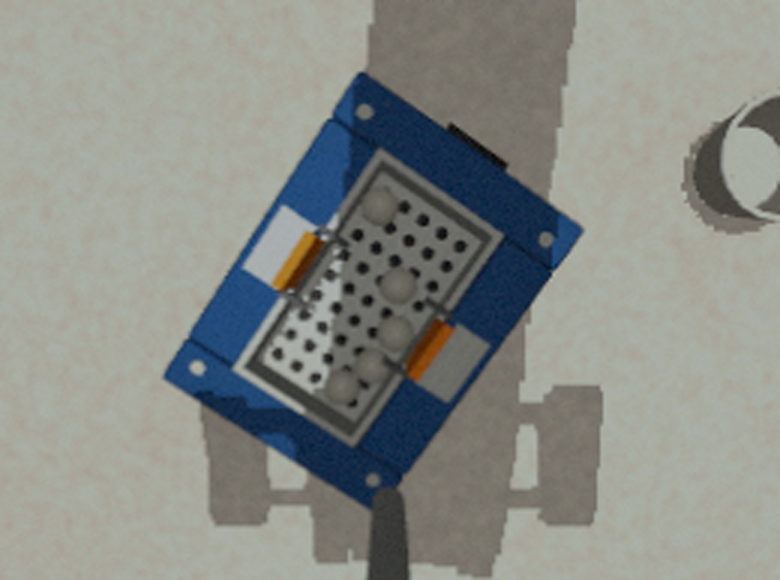

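```bash
python3 -c "
from fit import *
o=fit(((379,206),(397,286),(394,331),(369,364),(341,384)))
o0=np.array([[-16,-13],[-29,14],[20,-10],[4,12],[33,12]])
print(np.linalg.norm(o[:,None]*1000-o0,axis=2).round(0))
from h import *
im,d,c=cap('side','side6'); W=cloud(d,c); S=cv2.cvtColor(im,cv2.COLOR_BGR2HSV)[...,1]; s=readout.sense()['eef_pos']
m=(W[...,2]>.15)&(W[...,2]<.24)&(np.hypot(W[...,0]-s[0],W[...,1]-s[1])<.03)&(S<90); p=W[m]
for f in ('side',):
  r=least_squares(lambda q:np.hypot(p[:,0]-q[0]-q[2]*(p[:,2]-.29),p[:,1]-q[1]-q[3]*(p[:,2]-.29))-.005,[*s[:2],0,0],loss='soft_l1',f_scale=.001); print(s,len(p),r.x.round(4))
m=(W[...,2]>.1)&(np.hypot(W[...,0]-s[0],W[...,1]-s[1])<.02)&(S<90);print(np.percentile(W[m][:,2],[0,2,5]))
print(readout.sense()['orientation'].round(4))
"
```

```text
((0.5113445520401001, -0.17688682675361633), (0.06158909946680069, 0.10476357489824295), 55.352420806884766)
[-35.9 -18.4] 0.0224
[-12.4   7.6] 0.0225
[ 5.1 18.4] 0.0224
[23.1 18.1] 0.0225
[37.9 12.7] 0.0225
[[21. 33. 56. 50. 75.]
 [21. 18. 37. 17. 46.]
 [38. 34. 32.  7. 29.]
 [50. 52. 28. 20. 12.]
 [60. 67. 29. 34.  5.]]
[ 0.56674303 -0.16965304  0.28889126] 310 [ 0.5656 -0.1699 -0.0181 -0.0121]
[0.14990061 0.1538344  0.15839925]
[[-1.     -0.0031  0.001 ]
 [-0.0031  1.      0.0033]
 [-0.001   0.0033 -1.    ]]
```

The catch arms reach in to |y| = 18 mm and had been rubbing on the rod, which explains the small side forces. By tracking, four balls are now 20 to 37 mm from where they lay and one is about 5 mm away. Next I take the rod back to the stand.

Call:
{"method": "send_rows", "body": {"commands": [[0.01,0.001,0.02,0,0],[0.01,0.002,0.055,0,0],[0.01,0.003,0.095,0,0],[0.01,0.004,0.135,0,0],[0.01,0.006,0.175,0,0],[0.01,0.007,0.215,0,0],[0.01,0.008,0.255,0,0],[0.01,0.009,0.29,0,0],[0.01,0.01,0.32,0,0],[0.01,0.011,0.345,0,0],[0.01,0.0115,0.357,0,0],[0.01,0.0115,0.357,0,0],[0.01,0.0115,0.357,0.04,0],[0.01,0.0115,0.357,0.075,0],[0.01,0.0115,0.357,0.083,0],[0.01,0.0115,0.357,0.083,0],[0.01,0.0115,0.357,0.083,0]]}}

```text
t: 21.65
eef_pos: [0.5553, 0.1871, 0.2086]
orientation: [[-1.0, -0.002, 0.003], [-0.002, 1.0, 0.004], [-0.003, 0.004, -1.0]]
ft_force: [0.3, 0.3, -0.1]
opening: 0.172
```

```bash
python3 - <<'E'
from h import *
from scipy.optimize import least_squares
s=readout.sense();print(s['eef_pos']); s=s['eef_pos']
ims=[]
for n in('scene','side'):
    im,d,c=cap(n); W=cloud(d,c); S=cv2.cvtColor(im,cv2.COLOR_BGR2HSV)[...,1]
    m=(W[...,2]>.075)&(W[...,2]<.16)&(np.hypot(W[...,0]-s[0],W[...,1]-s[1])<.02)&(S<90); p=W[m]
    r=least_squares(lambda q:np.hypot(p[:,0]-q[0]-q[2]*(p[:,2]-.06),p[:,1]-q[1]-q[3]*(p[:,2]-.06))-.005,[*s[:2],0,0],loss='soft_l1',f_scale=.001); print(n,len(p),'axis@.06',r.x.round(4))
    M=(abs(W[...,2]-.05)<.004)&(np.hypot(W[...,0]-.555,W[...,1]-.188)<.06); print(cv2.minAreaRect(W[M][:,:2].astype(np.float32)))
    m=(W[...,2]>.055)&(np.hypot(W[...,0]-s[0],W[...,1]-s[1])<.012)&(S<90); print(np.percentile(W[m][:,2],[0,2,5]))
    ims.append(cv2.resize(im[90:220,310:440] if n=='scene' else im[90:220,200:330],None,fx=3,fy=3,interpolation=2))
cv2.imwrite('pics/ret.png',np.hstack(ims))
E
```

```text
[0.55527315 0.18708494 0.20864996]
scene 169 axis@.06 [ 0.5578  0.1877 -0.0206 -0.0058]
((0.5552768707275391, 0.188254252076149), (0.06610715389251709, 0.06692597270011902), 6.407628059387207)
[0.06672053 0.06916836 0.07408208]
side 155 axis@.06 [ 0.5558  0.1886  0.0092 -0.0154]
((0.5551738142967224, 0.18763385713100433), (0.06462821364402771, 0.06804928183555603), 6.248042106628418)
[0.06795866 0.07178086 0.0746354 ]
```

View pics/ret.png

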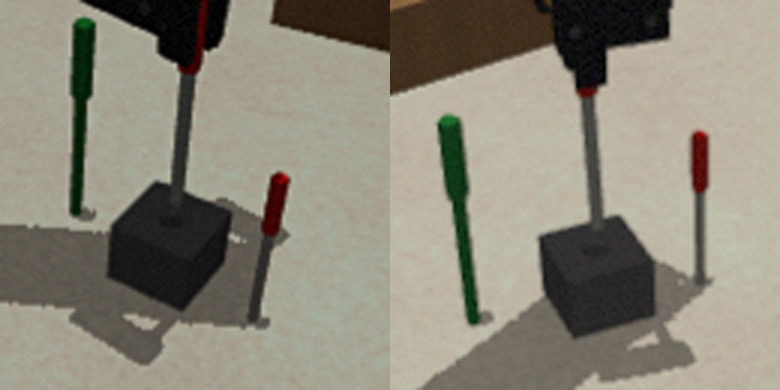

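The rod tip is over the hole in both views, with tip height about 67 mm. The scene view puts it up to 2 mm too far in +x, so I insert with a 1 mm shift.

Call:
{"method": "send_rows", "body": {"commands": [[0.01,0.001,0,0.004,0],[0.01,0.001,0,0.01,0],[0.01,0.001,0,0.016,0],[0.01,0.001,0,0.022,0],[0.01,0.001,0,0.028,0],[0.01,0.001,0,0.034,0],[0.01,0.001,0,0.034,0]]}}

```text
t: 22.45
eef_pos: [0.5539, 0.1876, 0.1738]
orientation: [[-1.0, -0.003, 0.002], [-0.003, 1.0, 0.004], [-0.002, 0.004, -1.0]]
ft_force: [0.0, 0.2, -0.2]
opening: 0.171
```

Call:
{"method": "send_rows", "body": {"commands": [[0.01,0,0,0.006,0],[0.01,-0.0005,0.0005,0.012,0],[0.01,-0.001,0.0005,0.018,0],[0.01,-0.001,0.001,0.023,0],[0.01,-0.001,0.001,0.026,0],[0.01,-0.001,0.001,0.026,0],[0.01,-0.001,0.001,0.026,0]]}}

```text
t: 23.15
eef_pos: [0.555, 0.1887, 0.1479]
orientation: [[-1.0, -0.003, 0.002], [-0.003, 1.0, 0.004], [-0.002, 0.004, -1.0]]
ft_force: [0.2, -0.2, 0.5]
opening: 0.171
```

Call:
{"method": "send_rows", "body": {"commands": [[0.01,0,0,0.001,0],[0.03,0,0,0.001,0],[0.04,0,0,0.001,0],[0.06,0,0,0.001,0],[0.08,0,0,0.001,0],[0.088,0,0,0.001,0],[0.088,0,0,0.001,0],[0.088,0,0,0.001,0]]}}

```text
t: 23.95
eef_pos: [0.555, 0.1887, 0.1469]
orientation: [[-1.0, -0.003, 0.002], [-0.003, 1.0, 0.004], [-0.002, 0.004, -1.0]]
ft_force: [0.2, 0.6, -0.5]
opening: 0.786
```

```bash
python3 - <<'E'
from h import *
s=readout.sense();print(s['eef_pos'],s['opening'])
im,_,_=cap('scene');im2,_,_=cap('side')
cv2.imwrite('pics/rel.png',np.hstack([cv2.resize(q,None,fx=3,fy=3,interpolation=2) for q in (im[90:220,310:440],im2[90:220,200:330])]))
E
```

```text
[0.55504581 0.18873016 0.14693786] 0.7857127020663202
```

View pics/rel.png

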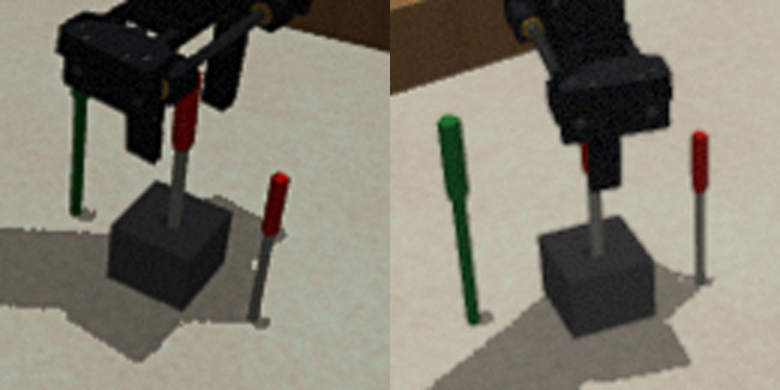

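The rod stands upright in the stand and is released. Now I retract and move over the cassette, turning the jaws to the catch axis.

Call:
{"method": "send_rows", "body": {"commands": [[0.088,0,0,-0.02,0],[0.088,0,0,-0.06,0],[0.088,0,0,-0.1,0],[0.088,0,-0.01,-0.113,0],[0.088,0.002,-0.04,-0.113,0.05],[0.088,0.006,-0.08,-0.113,0.12],[0.088,0.012,-0.12,-0.113,0.2],[0.088,0.018,-0.16,-0.113,0.28],[0.088,0.024,-0.2,-0.113,0.36],[0.088,0.03,-0.24,-0.113,0.44],[0.088,0.035,-0.28,-0.113,0.52],[0.088,0.04,-0.32,-0.113,0.58],[0.088,0.043,-0.345,-0.113,0.602],[0.088,0.0446,-0.36,-0.113,0.602],[0.088,0.0446,-0.365,-0.113,0.602],[0.088,0.0446,-0.365,-0.113,0.602],[0.088,0.0446,-0.365,-0.113,0.602]]}}

```text
t: 25.75
eef_pos: [0.5115, -0.1751, 0.2583]
orientation: [[-0.827, 0.562, 0.002], [0.562, 0.827, 0.005], [0.001, 0.005, -1.0]]
ft_force: [-0.2, -0.9, 1.1]
opening: 0.996
```

```bash
python3 - <<'E'
from h import *
s=readout.sense();print(s['eef_pos'],s['opening'],s['orientation'].round(4).tolist(),s['joint_positions'].round(2))
im,_,_=cap('wrist','wrist7');cap('scene','scene7')
E
```

```text
[ 0.51151091 -0.17508308  0.25833605] 0.9956658096682404 [[-0.8271, 0.562, 0.0023], [0.562, 0.8271, 0.0046], [0.0007, 0.0051, -1.0]] [ 0.4   0.36 -0.19  1.82  0.08  0.97  1.15]
```

View pics/wrist7.png

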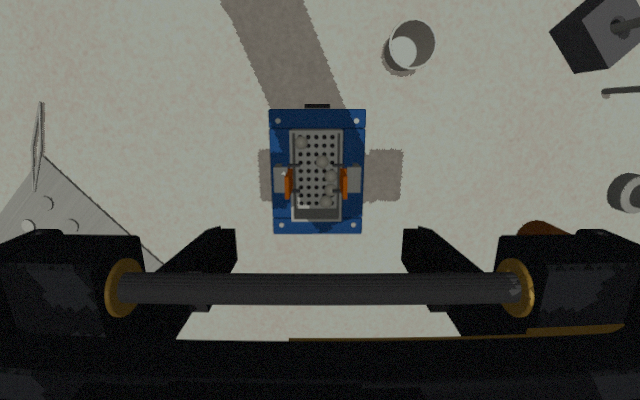

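View pics/scene7.png

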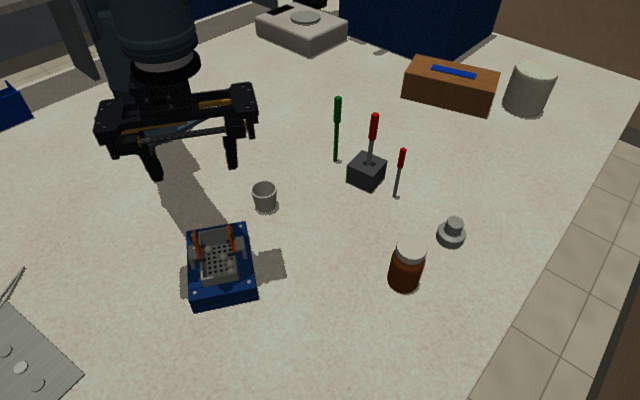

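The wrist picture shows the dock aligned with the jaws, catches at (288,183) and (345,183). The scene picture shows the rod upright in its stand at (372,140). I measure the catch centre in tool axes.

```bash
python3 - <<'E'
from h import *
im,d,c=load('wrist'); W=cloud(d,c); s=readout.sense(); R=s['orientation']; t=s['eef_pos']
hsv=cv2.cvtColor(im,cv2.COLOR_BGR2HSV); S=hsv[...,1];H=hsv[...,0]
P=(W-t)@R; Z=W[...,2]
near=np.hypot(W[...,0]-.511,W[...,1]+.177)<.11
r=cv2.minAreaRect(P[near&(H>100)&(H<128)&(S>120)&(Z>.034)&(Z<.046)][:,:2].astype(np.float32)); print('dock',r)
m=near&(Z>.062)&(Z<.075)&(S<90); k,l,st,ce=cv2.connectedComponentsWithStats(m.astype(np.uint8))
cs=[]
for i in range(1,k):
    if st[i,4]>40: q=cv2.minAreaRect(P[l==i][:,:2].astype(np.float32)); print('strike',q); cs.append(q[0])
print(np.mean(cs,0))
for lo,hi in((.1,.112),):
    m=near&(Z>lo)&(Z<hi); k,l,st,ce=cv2.connectedComponentsWithStats(m.astype(np.uint8))
    for i in range(1,k):
        if st[i,4]>10: q=P[l==i]; print('catch top',st[i,4],q.min(0).round(4),q.max(0).round(4))
m=near&(Z>.053)&(Z<.06)&(S<90); print('rim',cv2.minAreaRect(P[m][:,:2].astype(np.float32)))
E
```

```text
dock ((-0.0007612928748130798, -0.0008693225681781769), (0.14855006337165833, 0.1083952933549881), 0.0440668910741806)
strike ((-0.000186283141374588, -0.03463483974337578), (0.027150768786668777, 0.028800081461668015), 89.34075164794922)
strike ((-0.0010677678510546684, 0.03876734524965286), (0.014366814866662025, 0.02785228006541729), 88.82664489746094)
[-0.00062703  0.00206625]
catch top 115 [-0.012  -0.0323  0.1503] [ 0.0101 -0.0281  0.1572]
catch top 115 [-0.0121  0.0238  0.1503] [0.0102 0.0276 0.1585]
rim ((-0.0009162388741970062, -0.001428399235010147), (0.10400325059890747, 0.09308811277151108), 0.0483023002743721)
```

Call:
{"method": "send_rows", "body": {"commands": [[0.088,-0.001,-0.0027,0.03,0],[0.088,-0.001,-0.0027,0.065,0],[0.088,-0.001,-0.0027,0.1,0],[0.088,-0.001,-0.0027,0.13,0],[0.088,-0.001,-0.0027,0.15,0],[0.088,-0.001,-0.0027,0.16,0],[0.088,-0.001,-0.0027,0.165,0],[0.088,-0.001,-0.0027,0.165,0],[0.088,-0.001,-0.0027,0.165,0]], "force": 30}}

```text
t: 26.75
eef_pos: [0.512, -0.1773, 0.0944]
orientation: [[-0.827, 0.562, 0.004], [0.562, 0.827, 0.004], [-0.001, 0.005, -1.0]]
ft_force: [-0.1, 0.2, 0.3]
opening: 0.998
```

```bash
python3 - <<'E'
from h import *
s=readout.sense();print(s['eef_pos'],s['opening'],s['ft_force'])
im,_,_=cap('scene');im2,_,_=cap('side')
cv2.imwrite('pics/g.png',np.hstack([cv2.resize(q,None,fx=2.8,fy=3,interpolation=2) for q in (im[190:320,150:290],im2[225:355,230:370])]))
E
```

```text
[ 0.51199768 -0.17731627  0.09439106] 0.9976557237826867 [-0.07208079  0.22988379  0.31633926]
```

View pics/g.png

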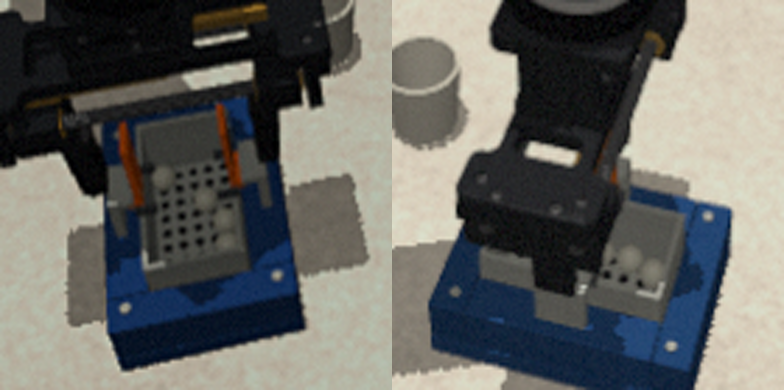

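Both fingers sit outside the catches, above the strikes. Closing.

Call:
{"method": "send_rows", "body": {"commands": [[0.07,0,0,0.001,0],[0.06,0,0,0.001,0],[0.055,0,0,0.001,0],[0.05,0,0,0.001,0],[0.045,0,0,0.001,0],[0.04,0,0,0.001,0],[0.04,0,0,0.001,0],[0.04,0,0,0.001,0],[0.04,0,0,0.001,0],[0.04,0,0,0.001,0],[0.04,0,0,0.001,0]], "force": 30}}

```text
t: 27.95
eef_pos: [0.5118, -0.178, 0.094]
orientation: [[-0.827, 0.562, 0.004], [0.562, 0.827, 0.003], [-0.001, 0.005, -1.0]]
ft_force: [-2.4, -0.7, 7.6]
opening: 0.509
```

```bash
python3 - <<'E'
from h import *
s=readout.sense();print(s['eef_pos'],s['opening'],s['ft_force'],s['ft_torque'])
im,_,_=cap('scene','s9');im2,_,_=cap('side');im3,_,_=cap('wrist','w9')
cv2.imwrite('pics/g2.png',np.hstack([cv2.resize(q,None,fx=2.8,fy=3,interpolation=2) for q in (im[190:320,150:290],im2[225:355,230:370])]))
E
```

```text
[ 0.51175435 -0.17800519  0.09401742] 0.5094014347215545 [-2.40484443 -0.66590223  7.58271183] [-0.10982981  0.5524256  -0.02686348]
```

View pics/g2.png

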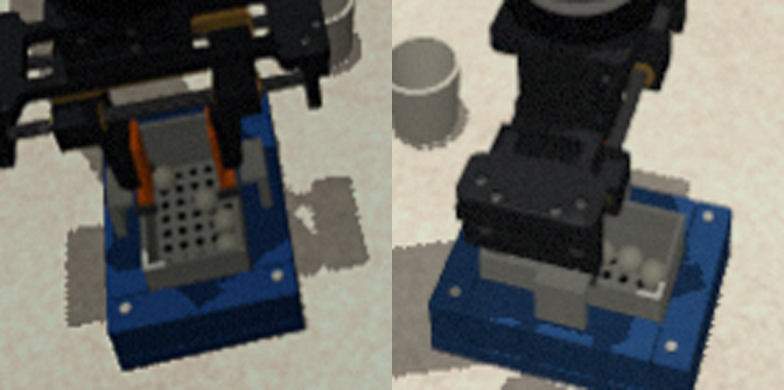

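View pics/w9.png

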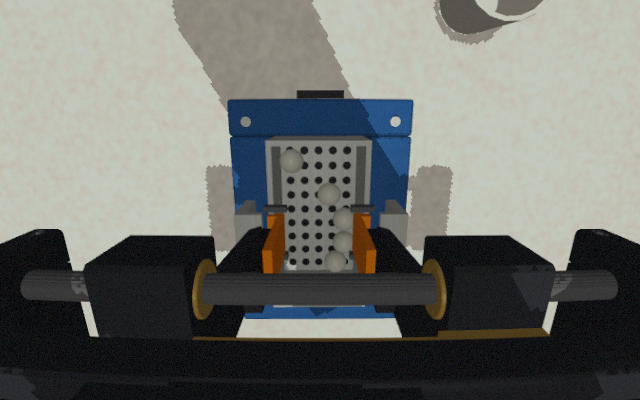

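Both catches are pinched inward, clear of the strikes. I lift slowly at first.

Call:
{"method": "send_rows", "body": {"commands": [[0.04,0,0,-0.001,0],[0.04,0,0,-0.003,0],[0.04,0,0,-0.005,0],[0.04,0,0,-0.007,0],[0.04,0,0,-0.009,0],[0.04,0,0,-0.009,0]]}}

```text
t: 28.7
eef_pos: [0.5119, -0.178, 0.1032]
orientation: [[-0.827, 0.562, 0.004], [0.562, 0.827, 0.003], [-0.002, 0.005, -1.0]]
ft_force: [0.8, -0.0, -2.3]
opening: 0.505
```

Call:
{"method": "send_rows", "body": {"commands": [[0.04,0,0,-0.004,0],[0.04,0,0,-0.01,0],[0.04,0,0,-0.018,0],[0.04,0,0,-0.027,0],[0.04,0,0,-0.036,0],[0.04,0,0,-0.045,0],[0.04,0,0,-0.055,0],[0.04,0,0,-0.065,0],[0.04,0,0,-0.075,0],[0.04,0,0,-0.085,0],[0.04,0,0,-0.095,0],[0.04,0,0,-0.105,0],[0.04,0,0,-0.113,0],[0.04,0,0,-0.12,0],[0.04,0,0,-0.125,0],[0.04,0,0,-0.128,0],[0.04,0,0,-0.128,0],[0.04,0,0,-0.128,0],[0.04,0,0,-0.128,0],[0.04,0,0,-0.128,0]]}}

```text
t: 30.7
eef_pos: [0.5112, -0.1784, 0.2309]
orientation: [[-0.827, 0.562, 0.004], [0.562, 0.827, 0.003], [-0.001, 0.005, -1.0]]
ft_force: [0.6, -0.3, -1.8]
opening: 0.502
```

```bash
python3 - <<'E'
from h import *
s=readout.sense();print(s['eef_pos'],s['opening'],s['ft_force'],abs(s['dq']).max())
im,d,c=cap('scene','s10');im2,d2,c2=cap('side','side10');im3,d3,c3=cap('wrist','w10')
t=s['eef_pos']
for d,c,im,n in((d,c,im,'scene'),(d2,c2,im2,'side')):
    W=cloud(d,c); S=cv2.cvtColor(im,cv2.COLOR_BGR2HSV)[...,1]
    near=np.hypot(W[...,0]-t[0],W[...,1]-t[1])<.065
    z=W[...,2][near&(W[...,2]>.08)&(W[...,2]<.3)&(S<80)]
    print(n,np.histogram(z,bins=np.arange(.08,.24,.005)))
cv2.imwrite('pics/g3.png',np.hstack([cv2.resize(q,None,fx=2,fy=3,interpolation=2) for q in (im[140:320,130:310],im2[175:355,220:400])]))
E
```

```text
[ 0.51115044 -0.17840309  0.23094671] 0.5021965062172967 [ 0.60179942 -0.2871601  -1.82209811] 0.0022866353535831376
scene (array([  0,   0,   0,   0,   0,   0,   0,   0,   0,   0,   0,   0,   0,
        98, 608, 214, 289, 258, 188, 167, 189, 190, 298,  65,   1,   0,
        13,  20,  22,  20,  18]), array([0.08 , 0.085, 0.09 , 0.095, 0.1  , 0.105, 0.11 , 0.115, 0.12 ,
       0.125, 0.13 , 0.135, 0.14 , 0.145, 0.15 , 0.155, 0.16 , 0.165,
       0.17 , 0.175, 0.18 , 0.185, 0.19 , 0.195, 0.2  , 0.205, 0.21 ,
       0.215, 0.22 , 0.225, 0.23 , 0.235]))
side (array([  0,   0,   0,   0,   0,   0,   0,   0,   0,   0,   0,   0,   0,
         2, 230, 265, 315, 417, 278, 280, 292, 291, 325, 213,  50,   0,
         1,   8,  33,  34,   0]), array([0.08 , 0.085, 0.09 , 0.095, 0.1  , 0.105, 0.11 , 0.115, 0.12 ,
       0.125, 0.13 , 0.135, 0.14 , 0.145, 0.15 , 0.155, 0.16 , 0.165,
       0.17 , 0.175, 0.18 , 0.185, 0.19 , 0.195, 0.2  , 0.205, 0.21 ,
       0.215, 0.22 , 0.225, 0.23 , 0.235]))
```

View pics/g3.png

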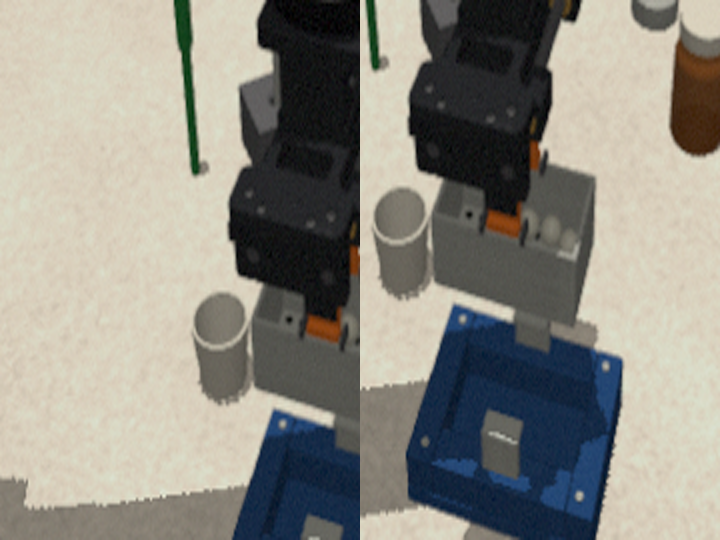

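View pics/w10.png

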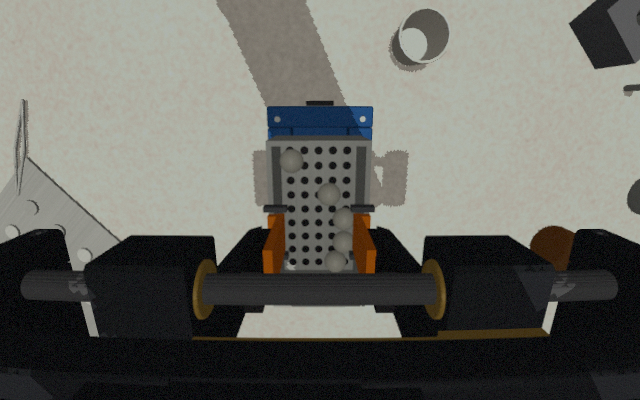

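View pics/s10.png

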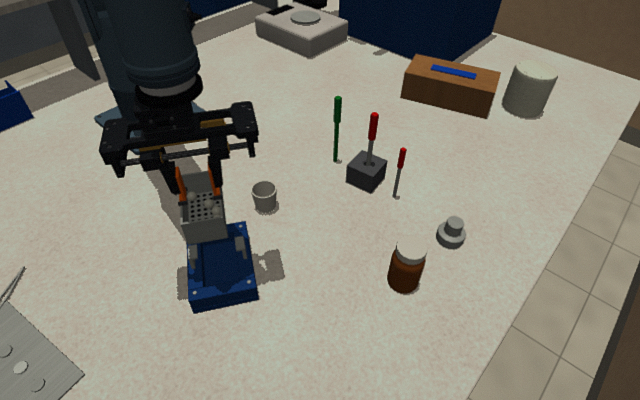

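The cassette is out of the base with all five balls, seen at (291,160), (330,194), (344,218), (343,242) and (335,262) in the wrist picture. The rod stands in its stand at (372,140) in the scene picture. Last check: is the cassette level?

```bash
python3 - <<'E'
from h import *
from scipy.optimize import least_squares
s=readout.sense(); t=s['eef_pos']
for n in('scene','side','wrist'):
    im,d,c=load(n); W=cloud(d,c); S=cv2.cvtColor(im,cv2.COLOR_BGR2HSV)[...,1]
    for lo,hi,nm in((.186,.204,'rim'),(.146,.157,'floor')):
        P=W-t; a=np.deg2rad(-34.2); X=P[...,0]*np.cos(a)+P[...,1]*np.sin(a); Y=-P[...,0]*np.sin(a)+P[...,1]*np.cos(a)
        lim=(abs(X)<.056)&(abs(Y)<.033)
        if nm=='rim': lim&=((abs(X)>.0485)|(abs(Y)>.0255))
        else: lim&=(abs(X)<.046)&(abs(Y)<.023)
        m=lim&(W[...,2]>lo)&(W[...,2]<hi)&(S<80)
        if m.sum()<40: continue
        x,y,z=X[m],Y[m],W[...,2][m]
        r=least_squares(lambda q:q[0]+q[1]*x+q[2]*y-z,[.19,0,0],loss='soft_l1',f_scale=.001)
        print(n,nm,m.sum(),r.x.round(4),'span',np.ptp(x).round(3),np.ptp(y).round(3))
E
```

```text
scene rim 431 [ 0.1913  0.0028 -0.0012] span 0.106 0.061
scene floor 457 [ 0.1509 -0.0046 -0.0022] span 0.054 0.043
side rim 667 [ 0.1927 -0.0065  0.0085] span 0.104 0.064
side floor 51 [ 0.1552  0.0038 -0.0662] span 0.071 0.01
wrist rim 1718 [ 0.1936  0.0073 -0.0039] span 0.105 0.062
wrist floor 5709 [ 0.1515 -0.002  -0.0002] span 0.091 0.046
```

The cassette is level to within about 0.5°. Its underside is at about 148 mm, some 79 mm above the strikes. Handing in.

```bash
python3 -c "
from workcell import job,readout
print(readout.sense()['t']); print(job.hand_in())"
```

```text
30.85
the job is handed in; nothing more can be done
None
```

The job is done and handed in at about 31 s. I stirred the balls, put the rod back upright in its stand and let go, then pinched both catches and lifted the cassette straight out. The arm is still holding it, motionless.

**Final checks**
- **Cassette:** the underside is about 148 mm above the bench, roughly 79 mm above the strikes. It is level to within about 0.5°, judged mainly by the wrist camera's fit to its floor. One side-camera fit to the floor disagreed, but I discarded it because it used only 51 points.
- **Balls in the cassette:** the final wrist picture shows all five.
- **Bystanders:** I never touched the jar, die, cup or look-alike rods. The last scene picture shows them in place, and the rod upright in its stand.

**Less certain**
- **Ball movement:** four of the five balls ended about 20–37 mm from where they lay. The fifth, in the +x corner, moved only about 5 mm. The balls look alike, so which is which comes from following the sweeps, not from marks.
- **Contact while stirring:** the rod rubbed lightly, at about 4–6 N, and tilted a degree or so in the grip. I put this down mainly to the arms of one catch; the last sweep was routed clear of them but still read about 6 N, which I did not explain.
- **Grip reading:** the jaws read about 44 mm on the pinched catches instead of the expected 48 mm. The pictures showed both catches pressed in, and the cassette lifted without snagging.

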